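# Back off a left-hand locking screw and free a busbar

## Robot

A 6-joint arm with a two-finger parallel gripper is mounted at the origin on the work surface. World frame = base frame: x ahead of the robot, y to its left, z up, the work surface at z = 0. Lengths are in m, angles in rad, forces in N, time in s.
With the tool pointing down it reaches from about 0.35 to 0.975 m from the base axis. Payload 7.1 kg.
Tool frame: the origin (TCP) lies midway between the tips of the shut fingers; the grasp point (between the pads) lies 19 mm behind it; x points along the fingers, y is the direction in which the jaws open and shut, and the axes are right-handed (so a half turn about x gives the same grasp; the last joint's range is limited). The gripper opens to 88 mm and grips with 3 to 60 N. Pads are 20 mm wide; open, the fingers measure 115 mm over their backs; the gripper's body (75 mm by 178 mm) begins 61 mm behind the grasp point.
Start: joints at [1.106, 0.423, 1.63, -0, 1.089, -0.019], TCP at [0.269, 0.564, 0.188] pointing down, gripper open.
Joint ranges: [-3, 3], [-0.9, 2.11], [0.09, 2.58], [-1.31, 4.45], [0.11, 2.69], [-2.54, 2.54]. Speed limits (rad/s): [2.39, 2.39, 3.01, 3.14, 3.14, 3.14].

## Interface

Orientations are given as a unit quaternion [w, x, y, z].
In Python, from station import read_state, camera, camera_info, close_job gives the robot as it stands.
- The arm moves only by the tool jog_arm, never from a script. Its argument "steps" is a list of rows, each an object with "translation": the shift along the tool's x, y, z scaled (see below), a list of three; "delta_rot": the turn, a rotation vector about the tool's x, y, z scaled (see below), a list of three. A call has 1 to 20 rows; each row is the pose to reach, as a shift and turn from the pose commanded when the call began, along the tool's axes at that moment, turning the shorter way round; what a row does not reach only later rows make up. The controller multiplies each number of a shift by 0.25 m and each number of a turn by 180 degrees. A row lasts 1/8 s, in which the tool goes at most 62.5 mm and 10.7 degrees, less where a joint would pass 70% of its speed; a pose out of reach is approached as far as the arm can. A call with a number of a shift or a turn outside -1 to 1 is refused whole. A call with a gripper value outside its range is refused whole. "gripper" is the finger opening in mm, from 0 to 87.8, set as the call begins (left out, the last holds). The fingers move at their own pace and stop on an object; "force" is the grip in N (left out, the last holds). Time passes only in rows, so rows that repeat a pose let the fingers close. It gives the time, the measured TCP pose, the force and the opening at its end, in the units of the state.
- read_state(): the state, without advancing time (a new reading comes with each control period).
- camera(name): name is "scene" or "top" or "wrist"; returns (picture, depth): 384x512x3 uint8, red, green, blue; 384x512 float32, m along the optical axis (not along the pixel's ray), 0 where there is no reading.
- camera_info(name): a dict with "mtx" (3x3 intrinsics, pixels), "R" (3x3) and "t" (3): a world point X has camera coordinates R X + t. Camera axes: x right, y down, z forward; pixel columns grow to the right and rows downward; lengths in m; the calibration is good to about 2 mm. A picture is of the moment at which its call begins: read the wrist's pose just before it. camera_info takes no time and is no camera call; for the wrist camera it gives the pose at the moment of the call.
- close_job(): hands the job in, once; it reports no verdict.
The state is a dict: "clock": time; "qpos": joint angles; "qvel": joint speeds; "tau": joint torques, N m; "position": TCP position; "tcp_rot": TCP orientation; "force": force on the tool from outside, world axes, zero at the start; "ft_torque": the same for the moment, N m; "gripper_width": finger opening in m.
Only numpy, scipy, OpenCV 4.12 (cv2) and the standard library are available. Lean on these libraries where they do the work, as an engineer would, in place of code of your own. Each camera call takes 0.05 s, during which the arm holds its last target.

## Task

A copper bar is locked in the grey bench fixture by a hand-cranked screw with a LEFT-HAND thread, so it loosens clockwise seen from above. Wind the crank clockwise, feeling that it runs easily, until it comes up against its upper stop, without forcing it there or in the wrong direction; then draw the bar out through the open end of its channel without straining it against the fixture and lay it, not drop it, flat in the empty steel tray. Leave the screw wound back, and the other things where they are.

Things in the scene. Friction and masses are not known exactly. Their poses are not given: they have to be found in the camera images.
- fixture: Grey steel locking fixture, fixed. Origin on the vertical screw axis at table level, z up. Base 110 mm (x) by 135 mm (y from -70 to +65), 22 mm high. At its back, y = +30 to +60, a column 50 mm wide carries an arm (50 mm wide, y from -25 to +60, z from 68 to 88 mm) over the bar. The crank turns above the arm.
- channel_mouth (a point): Open -y end of the channel, on the base's top (y = -70 mm, z = 22 mm in the fixture's frame). The channel runs along the fixture's y between two steel guide rails, 7 mm high, inner faces at x = +-14.5 mm, outer at +-28.5 mm, y from -70 to +25 mm. The bar leaves it towards -y only.
- screw: The screw with its round hub (32 mm across, top 113.5 mm above the table when tight). Origin on the screw axis, at table level when tight. It turns with a drag of about 4 N at the grip, has over one turn of travel in all, ending in a hard stop at either end (the upper one to be found by feel), and stays where it is left.
- crank: Crank arm, a dark steel bar sprung on the hub. Origin and axes coincide with screw's when no force acts. It flexes against the hub by 0.01 rad per newton pushed at the grip (1.7 N per mm of grip travel): when the screw meets a stop, the force rises so. 0.25 rad of flex, 25 N, is too much.
- nose (a point): Centre of the lower end of the screw's 10 mm nose, which sits in the bar's hole; the 20 mm shoulder above it stays clear of the bar. Left-hand thread: each clockwise turn (seen from above) raises screw, crank and grip by 8 mm. It starts nearly tight: the tight end lies 0.2 to 0.6 rad counterclockwise of the start.
- grip_top (a point): Centre of the top of the crank's grip: an upright black free-spinning cylinder, 20 mm across, reaching 42 mm down from this point, on a dark steel crank arm, 60 mm from the screw axis. The top stands 156 mm above the table when the screw is tight. The crank arm and hub lie wholly below the grip, its round end is 24 mm across.
- bar: Loose copper bar 26 mm (x) by 150 mm (y) by 6 mm, 0.2 kg. Origin at the centre of its underside, long axis y. It lies in the fixture's channel (1.5 mm play each side) with its axes along the fixture's, its underside 22 mm above the table; its -y end sticks 60 mm out of the fixture, free to grasp across its width.
- bar_hole (a point): Centre of the bar's 14 mm hole, on its top face, 20 mm from its +y end (55 mm from bar's origin). At the start it is on the screw axis and the nose reaches down through it.
- tray: Open steel tray, fixed, empty: 250 mm (x) by 130 mm (y) by 30 mm high, walls 4 mm, floor 4 mm. Origin at the centre of its underside, z up.
- driver: Bystander: orange-handled screwdriver lying between robot and fixture. Origin at the underside.
- spanner: Bystander: steel spanner lying beyond the fixture. Origin at the underside.
- tape: Bystander: black tape roll, 64 mm across, 18 mm high, beyond the fixture on the left. Origin at the underside.
- link: Bystander: short copper link 70 x 22 x 6 mm without a hole, lying on the table. Origin at the underside.
- breaker: Bystander: white three-pole breaker, 80 x 54 x 73 mm, to the left. Origin at the underside.
- spray: Bystander: spray can 52 mm across, 140 mm high, far left. Origin at the underside.
- bolt: Bystander: steel bolt standing on its head, 38 mm high, far side. Origin at the underside.
Things that resemble listed ones, but are neither listed nor needed, are in the scene too. What is shaped like the bar but purple or turquoise is not meant.

How it is judged:
On the way, in this order (a step that is already met when the one before it is completed fails the run):
1. screw wound back against its upper stop (to within half a radian), the bar still in its place (z of nose in the frame of fixture above 0.03256 m and horizontal distance between bar_hole and fixture below 0.015 m), for 0.2 s.
2. bar drawn out of the fixture: its hole more than 80 mm from the screw axis (horizontal distance between bar_hole and fixture above 0.08 m), for 0.1 s.
At the end, for the whole second after the job is handed in: The bar lies flat on the tray's floor (tilt under 0.08 rad, its centre within 75 mm by 55 mm of the tray's centre, underside less than 10 mm above the tray's underside), released and at rest; the screw is still wound back to within 1.5 mm (of its rise) of the upper stop (x of bar in the frame of tray between -0.075 and 0.075 m and y of bar in the frame of tray between -0.055 and 0.055 m and z of bar in the frame of tray between 0 and 0.01 m and angle between bar's own z axis and vertical below 0.08 rad and linear speed of bar below 0.02 m/s and z of nose in the frame of fixture above 0.03166 m); the robot touches nothing.
It fails at once if the crank is forced: flexed on its hub by over 0.25 rad (25 N at the grip), at either end of the thread or in between (angle between the x axis of crank and the x axis of screw, either way round above 0.25 rad).
It fails at once if the bar is strained against the fixture or its screw with over 25 N (contact force between bar and fixture above 25 N).
It fails at once if the bar falls or is thrown (unheld at over 0.7 m/s) (linear speed of bar above 0.7 m/s and contact force between the fingers and bar below 0.1 N).
It fails at once if a bystander is moved by more than 30 mm (distance of any of driver, spanner, tape, link, breaker, spray, bolt from where it was at the start of the episode above 0.03 m).
It also fails if it takes over 72 s, if anything falls off the work surface, if the arm or the gripper's body presses on something with over 40 N, if the wrist force passes 120 N, or if a joint passes its speed limit or range.

## Working session

There is one attempt and no reset: what is moved stays moved. The work goes in short steps, Python scripts to look and compute and a tool call to move; the robot and the scene stay as the last step left them, time stands still between calls to the robot, and variables do not carry over. Pictures are saved under pics/ and viewed, and the job is handed in when it is done.

Besides the shell and the picture viewer there is one more tool, called after ">>>" as name(argument=value, ...), one argument or row to a line, values as JSON. jog_arm: Moves the arm, as the interface text tells. Shifts and turns lie within -1 to 1; 1 stands for 0.25 m of shift or 180 degrees of turn. Its arguments: {"type":"object","properties":{"steps":{"type":"array","items":{"type":"object","properties":{"translation":{"type":"array","items":{"type":"number"}},"delta_rot":{"type":"array","items":{"type":"number"}}}}},"gripper":{"type":"number"},"force":{"type":"number"}},"required":["steps"]}

```bash
ls; mkdir -p pics; python3 - <<'E'
from station import *
import cv2,numpy as np
s=read_state();print(s)
for n in("scene","top","wrist"):
    i=camera_info(n);p,d=camera(n);cv2.imwrite(f"pics/{n}0.png",p[:,:,::-1]);np.savez(f"{n}0.npz",p=p,d=d,**i);print(n,i)
E
```

```text
pics
{'clock': 0.0, 'qpos': array([ 1.10598831e+00,  4.23849625e-01,  1.63071001e+00,  2.68729684e-06,
        1.08858784e+00, -1.89846289e-02]), 'qvel': array([ 0.00124636, -0.00164465, -0.00015634,  0.00116366, -0.00078333,
       -0.00145237]), 'tau': array([-5.35889121e-04, -5.44632018e+01, -2.73661977e+01,  6.43259170e-02,
        2.28387793e-02, -1.39372974e-04]), 'position': array([0.26918889, 0.56336899, 0.18728839]), 'tcp_rot': array([ 0.68947867,  0.15578712,  0.68974366, -0.15685414]), 'force': array([ 0.14579783,  0.41344806, -0.23638461]), 'ft_torque': array([-0.03872098,  0.0001407 ,  0.01262677]), 'gripper_width': 0.0879565050844693}
scene {'mtx': array([[447.83933572,   0.        , 258.62908977],
       [  0.        , 447.83933572, 189.00004232],
       [  0.        ,   0.        ,   1.        ]]), 'R': array([[ 0.67557799,  0.7372049 ,  0.01110438],
       [ 0.47590412, -0.42451847, -0.77025927],
       [-0.56312489,  0.52565483, -0.63763419]]), 't': array([-0.39184461, -0.1493843 ,  1.59103409])}
top {'mtx': array([[350.28601565,   0.        , 261.29149012],
       [  0.        , 350.28601565, 197.53306007],
       [  0.        ,   0.        ,   1.        ]]), 'R': array([[ 0.02820781, -0.99940309, -0.01994473],
       [-0.9820007 , -0.02397777, -0.18734912],
       [ 0.18675906,  0.02487045, -0.98209089]]), 't': array([0.03673815, 0.53369415, 0.87296153])}
wrist {'mtx': array([[300.96886675,   0.        , 254.43817325],
       [  0.        , 300.96886675, 192.53721918],
       [  0.        ,   0.        ,   1.        ]]), 'R': array([[ 4.30657457e-01,  9.02515163e-01, -7.31321292e-04],
       [ 8.62994882e-01, -4.11561944e-01,  2.93012969e-01],
       [ 2.64147663e-01, -1.26819347e-01, -9.56108187e-01]]), 't': array([-0.62419585, -0.0359773 ,  0.39036314])}
```

View pics/scene0.png

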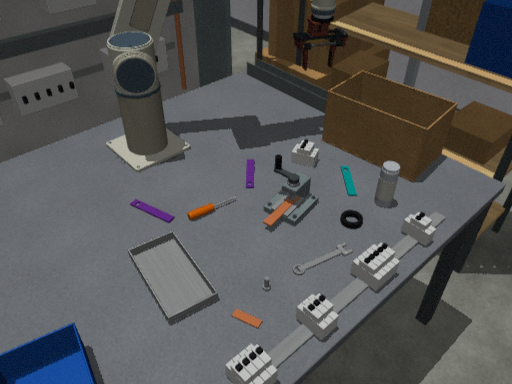

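View pics/top0.png

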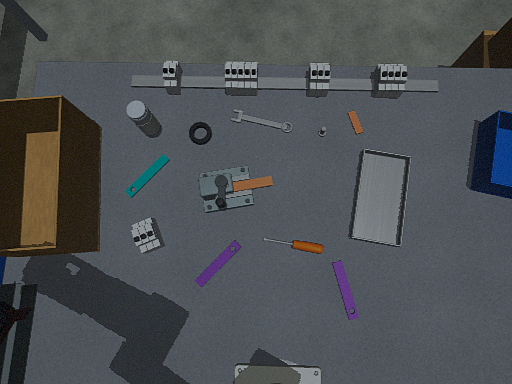

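View pics/wrist0.png

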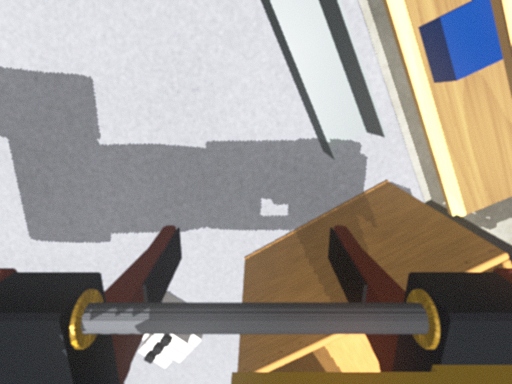

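Bar candidates in the top view: copper bar in the fixture (252,184), copper link (355,122), purple bars (218,263) and (345,290), turquoise bar (147,176). By the description it is the one in the fixture. The tray is the grey one at (380,197). I'll check with a close crop and measure.

```bash
cat > h.py <<'E'
import numpy as np,cv2
from scipy.spatial.transform import Rotation as Ro
def ray(i,uv,z):
    uv=np.atleast_2d(uv).astype(float);K=i["mtx"];R=i["R"];t=i["t"]
    d=np.c_[uv,np.ones(len(uv))]@np.linalg.inv(K).T@R;c=-R.T@t
    return c+d*((z-c[2])/d[:,2])[:,None]
def dep(i,uv,d):
    uv=np.atleast_2d(uv);z=d[uv[:,1].astype(int),uv[:,0].astype(int)]
    x=(np.c_[uv,np.ones(len(uv))]@np.linalg.inv(i["mtx"]).T)*z[:,None]
    return (x-i["t"])@i["R"]
def proj(i,X):
    x=np.atleast_2d(X)@i["R"].T+i["t"];x=x@i["mtx"].T;return x[:,:2]/x[:,2:]
def copper(p):
    h=cv2.cvtColor(p,cv2.COLOR_RGB2HSV);return ((h[...,0]>4)&(h[...,0]<16)&(h[...,1]>120)&(h[...,2]>80)).astype(np.uint8)
def cloud(i,d):
    v,u=np.mgrid[:d.shape[0],:d.shape[1]];return dep(i,np.c_[u.ravel(),v.ravel()],d).reshape(*d.shape,3)
E
python3 - <<'E'
from h import *
T=dict(np.load("top0.npz"));S=dict(np.load("scene0.npz"))
c=cv2.resize(T["p"][150:230,180:290],None,fx=6,fy=6,interpolation=cv2.INTER_CUBIC);cv2.imwrite("pics/c_top.png",c[:,:,::-1])
c=cv2.resize(S["p"][145:235,255:330],None,fx=6,fy=6,interpolation=cv2.INTER_CUBIC);cv2.imwrite("pics/c_sc.png",c[:,:,::-1])
for n,D in(("top",T),("scene",S)):
    m=copper(D["p"]);k,l,st,ce=cv2.connectedComponentsWithStats(m)
    for j in range(1,k):
        if st[j,4]>40:
            v,u=np.where(l==j);w=ray(D,np.c_[u,v],.028);r=cv2.minAreaRect((w[:,:2]*1000).astype(np.float32));print(n,ce[j],st[j,4],r, 'depthpts',np.median(dep(D,np.c_[u,v],D["d"]),0))
    P=cloud(D,D["d"])
    # tray rim: points z 0.02-.04
    print(n)
    for z0,z1 in((.147,.17),(.105,.12),(.08,.095)):
        q=P[(P[...,2]>z0)&(P[...,2]<z1)&(P[...,0]>.35)&(P[...,0]<.75)&(abs(P[...,1]-.1)<.15)]
        if len(q):print(z0,len(q),q.mean(0),q.min(0),q.max(0))
E
```

```text
top [355.30674847 122.02453988] 163 ((759.2706298828125, -206.16873168945312), (66.4085464477539, 20.01024055480957), 19.663497924804688) depthpts [ 0.76735243 -0.21110101  0.00699265]
top [252.04109589 183.2739726 ] 365 ((575.7562866210938, 77.42889404296875), (25.776670455932617, 107.32720184326172), 11.071012496948242) depthpts [0.57562059 0.077744   0.02822339]
top [307.09170306 246.26200873] 229 ((409.4647521972656, -73.64178466796875), (78.39713287353516, 23.145435333251953), 81.309326171875) depthpts [ 0.41036818 -0.07250464  0.02333467]
top
0.147 57 [0.50076629 0.14569549 0.15594876] [0.4923977  0.13719088 0.14973377] [0.50924899 0.15624642 0.15907897]
0.105 247 [0.54284548 0.14845044 0.11314783] [0.48953038 0.13514698 0.10504383] [0.57547409 0.16575373 0.1173549 ]
0.08 448 [0.55542573 0.1737189  0.08779867] [0.52666832 0.12295873 0.08011299] [0.58786664 0.21376184 0.09487768]
scene [278.58041958 211.83566434] 286 ((569.2594604492188, 97.85183715820312), (27.838422775268555, 150.73077392578125), 11.919831275939941) depthpts [0.57284765 0.08156298 0.02821595]
scene [200.41747573 210.72330097] 206 ((418.8660583496094, -80.46863555908203), (84.12617492675781, 31.698938369750977), 81.07343292236328) depthpts [ 0.41421854 -0.0767175   0.02262375]
scene [246.73061224 318.11428571] 245 ((779.1160278320312, -219.9675750732422), (67.7635498046875, 22.003280639648438), 20.072128295898438) depthpts [ 0.76861717 -0.21120313  0.00630408]
scene
0.147 40 [0.5027014  0.14435017 0.15394924] [0.4896922  0.13599065 0.14719073] [0.51066417 0.15587593 0.15957311]
0.105 173 [0.54042969 0.14630245 0.11205684] [0.48657304 0.13291461 0.10510333] [0.57753657 0.16622898 0.11985008]
0.08 253 [0.56461857 0.16339156 0.08764461] [0.52658145 0.12109758 0.08007463] [0.58969953 0.21253356 0.09473909]
```

View pics/c_top.png

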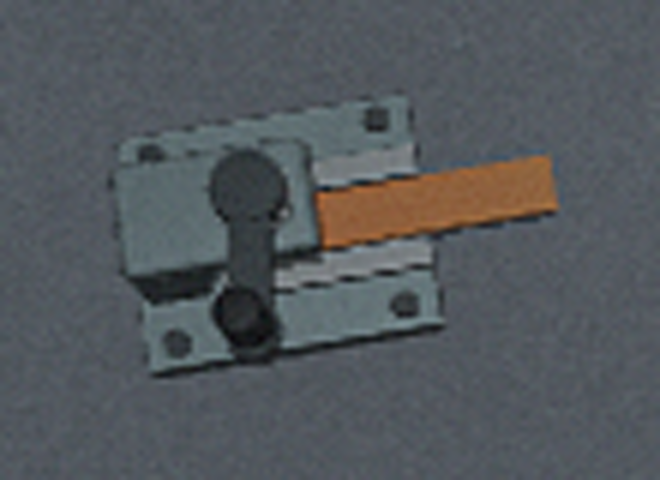

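View pics/c_sc.png

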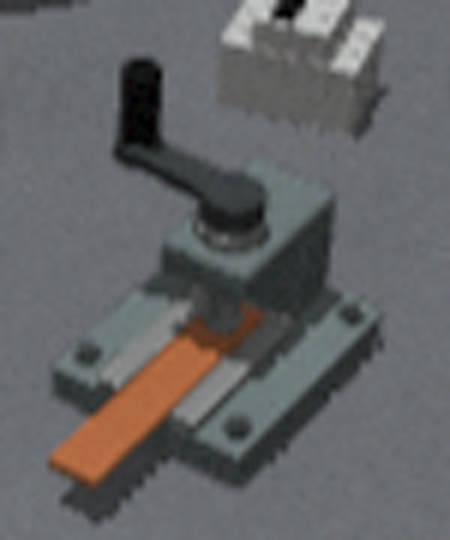

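```bash
python3 - <<'E'
from h import *
T=dict(np.load("top0.npz"));S=dict(np.load("scene0.npz"))
hub=ray(T,[(180+249/6-.4,150+192/6-.4)],.1137)[0];grip=ray(T,[(180+241/6-.4,150+311/6-.4)],.1563)[0]
end=ray(T,[(180+553/6-.4,150+183/6-.4)],.028)[0]
hs=ray(S,[(255+235/6-.4,145+195/6-.4)],.1137)[0];gs=ray(S,[(255+140/6-.4,145+66/6-.4)],.1563)[0];es=ray(S,[(255+75/6-.4,145+468/6-.4)],.028)[0]
print("hub",hub,hs);print("grip",grip,gs);print("end",end,es)
for n,D in(("t",T),("s",S)):
    P=cloud(D,D["d"])
    q=P[(P[...,2]>.109)&(P[...,2]<.117)&(P[...,0]>.54)&(P[...,0]<.6)&(abs(P[...,1]-.15)<.03)]
    print(n,'hubtop',len(q),cv2.minEnclosingCircle((q[:,:2]*1000).astype(np.float32)),np.median(q[:,2]))
    q=P[(P[...,2]>.15)&(P[...,2]<.162)&(abs(P[...,0]-.5)<.03)&(abs(P[...,1]-.15)<.03)]
    print('griptop',len(q),cv2.minEnclosingCircle((q[:,:2]*1000).astype(np.float32)),np.median(q[:,2]))
    m=copper(D["p"])>0
    q=P[m&(abs(P[...,0]-.57)<.06)&(abs(P[...,1]-.08)<.1)&(P[...,2]>.022)]
    mu=q.mean(0);r=cv2.minAreaRect((q[:,:2]*1000).astype(np.float32))
    print('bar',r)
    q=P[(P[...,2]>.02)&(P[...,2]<.036)&(P[...,0]>.3)&(P[...,0]<.75)&(P[...,1]<-.13)&(P[...,1]>-.42)]
    print('tray',len(q),cv2.minAreaRect((q[:,:2]*1000).astype(np.float32)))
    q=P[(P[...,2]>.013)&(P[...,2]<.026)&(abs(P[...,0]-.56)<.1)&(abs(P[...,1]-.15)<.1)&~m]
    print('base',len(q),cv2.minAreaRect((q[:,:2]*1000).astype(np.float32)))
th=np.arctan2(*(grip-hub)[[1,0]]);print('crank world ang',np.degrees(th), np.linalg.norm((grip-hub)[:2]))
E
```

```text
hub [0.5583866  0.15005509 0.1137    ] [0.56158636 0.1516157  0.1137    ]
grip [0.50086613 0.14463961 0.1563    ] [0.49744861 0.14870242 0.1563    ]
end [0.5859697  0.02414919 0.028     ] [0.58345523 0.02874656 0.028     ]
t hubtop 138 ((557.8671875, 150.6299285888672), 18.136964797973633) 0.11375583490570038
griptop 55 ((500.9383239746094, 146.4787139892578), 9.833417892456055) 0.1563425653145521
bar ((575.3888549804688, 76.94285583496094), (28.537811279296875, 107.0284652709961), 12.54763412475586)
tray 655 ((549.5115356445312, -271.7729187011719), (130.711669921875, 250.43829345703125), 81.06377410888672)
base 689 ((562.5740356445312, 146.0325927734375), (111.38866424560547, 140.15106201171875), 10.98076057434082)
s hubtop 80 ((558.045166015625, 150.18084716796875), 19.55032730102539) 0.11339957213225563
griptop 32 ((500.1628723144531, 144.86436462402344), 11.110588073730469) 0.15533972905192434
bar ((568.84228515625, 100.12644958496094), (29.494850158691406, 157.49771118164062), 13.656267166137695)
tray 757 ((548.4080810546875, -271.1998291015625), (131.3013458251953, 253.3266143798828), 81.11644744873047)
base 554 ((563.7044067382812, 133.03427124023438), (113.02836608886719, 170.2125244140625), 11.13990592956543)
crank world ang -174.6215371488352 0.05777484383094265
```

```bash
cat >> h.py <<'E'
import json
def down(phi):
    c,s=np.cos(phi),np.sin(phi);return np.array([[0,c,s],[0,s,-c],[-1,0,0]],float)
def getc():
    j=json.load(open("cmd.json"));return np.array(j["p"]),np.array(j["R"])
def setc(p,R):json.dump(dict(p=list(map(float,p)),R=np.array(R).tolist()),open("cmd.json","w"))
def plan(ps,Rs=None,commit=True,nd=3):
    p0,R0=getc();out=[]
    for k,p in enumerate(ps):
        R=R0 if Rs is None else Rs[k]
        t=np.round(R0.T@(np.array(p)-p0)/.25,nd);r=np.round(Ro.from_matrix(R0.T@R).as_rotvec()/np.pi,3)+0.
        out.append(dict(translation=(t+0).tolist(),delta_rot=r.tolist()))
    if commit:setc(p0+R0@(t*.25),R0@Ro.from_rotvec(r*np.pi).as_matrix())
    print(json.dumps(out));return out
E
python3 - <<'E'
from h import *
from station import read_state
s=read_state();q=s["tcp_rot"];R=Ro.from_quat([q[1],q[2],q[3],q[0]]).as_matrix();print(R, 'jaw ang',np.degrees(np.arctan2(R[1,1],R[0,1])))
phi=np.arctan2(R[1,1],R[0,1])
setc([.269,.564,.188],down(phi))
S=dict(np.load("top0.npz"));P=cloud(S,S["d"])
for a in np.linspace(0,1,9):
    x=np.array([.269,.564])*(1-a)+a*np.array([.5,.1455]);m=np.hypot(P[...,0]-x[0],P[...,1]-x[1])<.1;print(x,P[m][:,2].max())
for f in(np.radians(11.4),np.radians(11.4-180)):
  print(plan([[.4998,.1455,.200]],[down(f)],commit=False))
E
```

```text
[[-4.97016202e-04  4.31174210e-01  9.02268559e-01]
 [-1.07924381e-03  9.02267914e-01 -4.31174496e-01]
 [-9.99999294e-01 -1.18806847e-03  1.69003273e-05]] jaw ang 64.4578790940877
[0.269 0.564] 0.3476623158589923
[0.297875  0.5116875] 0.3476623158589923
[0.32675  0.459375] 0.3476623158589923
[0.355625  0.4070625] 0.2025920461577734
[0.3845  0.35475] 0.07723696681939114
[0.413375  0.3024375] 0.07723696681939114
[0.44225  0.250125] 0.08804680721176815
[0.471125  0.1978125] 0.15907896795485432
[0.5    0.1455] 0.15907896795485432
[{"translation": [-0.048, -1.112, 1.555], "delta_rot": [0.295, 0.0, 0.0]}]
[{'translation': [-0.048, -1.112, 1.555], 'delta_rot': [0.295, 0.0, 0.0]}]
[{"translation": [-0.048, -1.112, 1.555], "delta_rot": [-0.705, 0.0, 0.0]}]
[{'translation': [-0.048, -1.112, 1.555], 'delta_rot': [-0.705, 0.0, 0.0]}]
```

```bash
python3 - <<'E'
from h import *
plan([[.385,.354,.2]],[down(np.radians(38))])
E
```

```text
[{"translation": [-0.048, -0.558, 0.781], "delta_rot": [0.147, 0.0, 0.0]}]
```

>>> jog_arm(
  steps=[
    {"translation": [-0.048, -0.14, 0.195], "delta_rot": [0, 0, 0]},
    {"translation": [-0.048, -0.28, 0.39], "delta_rot": [0.04, 0, 0]},
    {"translation": [-0.048, -0.42, 0.585], "delta_rot": [0.09, 0, 0]},
    {"translation": [-0.048, -0.558, 0.781], "delta_rot": [0.147, 0, 0]},
  ],
  gripper=60,
)

```text
clock: 0.65
position: [0.386, 0.3521, 0.2]
tcp_rot: [0.635, 0.312, 0.635, -0.312]
force: [0.2, -0.8, 0.3]
gripper_width: 0.0602
```

```bash
python3 - <<'E'
from h import *
print(getc()[0])
plan([[.4998,.1455,.2]],[down(np.radians(11.4))])
E
```

```text
[0.38501909 0.35394671 0.2       ]
[{"translation": [0.0, -0.152, 0.94], "delta_rot": [0.148, 0.0, 0.0]}]
```

>>> jog_arm(
  steps=[
    {"translation": [0, -0.04, 0.24], "delta_rot": [0.04, 0, 0]},
    {"translation": [0, -0.08, 0.48], "delta_rot": [0.09, 0, 0]},
    {"translation": [0, -0.12, 0.72], "delta_rot": [0.13, 0, 0]},
    {"translation": [0, -0.152, 0.94], "delta_rot": [0.148, 0, 0]},
    {"translation": [0, -0.152, 0.94], "delta_rot": [0.148, 0, 0]},
    {"translation": [0, -0.152, 0.94], "delta_rot": [0.148, 0, 0]},
  ],
)

```text
clock: 1.4
position: [0.4997, 0.1454, 0.1998]
tcp_rot: [0.547, 0.448, 0.547, -0.448]
force: [-0.6, -0.2, -0.1]
gripper_width: 0.0598
```

```bash
python3 - <<'E'
from h import *
from station import *
print(getc()[0]);s=read_state();print(s["position"],s["force"],s["qpos"])
i=camera_info("wrist");p,d=camera("wrist");cv2.imwrite("pics/w1.png",p[:,:,::-1]);np.savez("w1.npz",p=p,d=d,**i)
P=cloud(i,d)
for z0,z1 in((.152,.162),(.109,.118)):
  q=P[(P[...,2]>z0)&(P[...,2]<z1)&(np.hypot(P[...,0]-.53,P[...,1]-.15)<.06)]
  print(len(q),q.mean(0) if len(q) else 0,q.min(0),q.max(0))
print(proj(i,[[.4998,.1455,.1563],[.559,.151,.1137]]))
E
```

```text
[0.49974741 0.1453648  0.2       ]
[0.49973382 0.14541492 0.19981182] [-0.62437721 -0.20397027 -0.07357698] [2.60057657e-01 2.55569149e-01 1.84827406e+00 4.23684078e-04
 1.03853851e+00 6.19631516e-02]
402 [0.5008298  0.14879391 0.15506747] [0.49126688 0.13883868 0.15208001] [0.51041629 0.1578367  0.15714109]
1519 [0.54246574 0.15287316 0.11235516] [0.48933363 0.13757952 0.10900868] [0.57650422 0.16889776 0.11781534]
[[254.21268657 200.42997919]
 [314.60502394 192.72097643]]
```

View pics/w1.png

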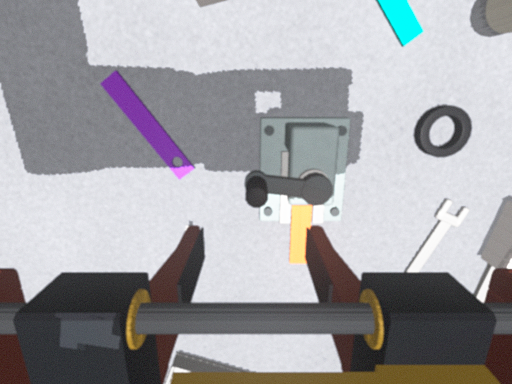

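The wrist picture shows the grip top at about (256,190) between the fingers and the hub at (315,188), with the bar at (300,233). The three views agree to 2–3 mm: grip ≈ (0.5003, 0.147), axis ≈ (0.559, 0.152). Next I descend and close.

```bash
python3 - <<'E'
from h import *
plan([[.5003,.147,.126]])
E
```

```text
[{"translation": [0.296, 0.003, -0.006], "delta_rot": [0.0, 0.0, 0.0]}]
```

>>> jog_arm(
  steps=[
    {"translation": [0.15, 0.003, -0.006], "delta_rot": [0, 0, 0]},
    {"translation": [0.296, 0.003, -0.006], "delta_rot": [0, 0, 0]},
    {"translation": [0.296, 0.003, -0.006], "delta_rot": [0, 0, 0]},
  ],
)

```text
clock: 1.82
position: [0.4978, 0.1477, 0.124]
tcp_rot: [0.546, 0.446, 0.549, -0.449]
force: [-0.1, 1.0, 0.8]
gripper_width: 0.0603
```

>>> jog_arm(
  steps=[
    {"translation": [0, 0, 0], "delta_rot": [0, 0, 0]},
    {"translation": [0, 0, 0], "delta_rot": [0, 0, 0]},
    {"translation": [0, 0, 0], "delta_rot": [0, 0, 0]},
    {"translation": [0, 0, 0], "delta_rot": [0, 0, 0]},
    {"translation": [0, 0, 0], "delta_rot": [0, 0, 0]},
  ],
  gripper=10,
  force=15,
)

```text
clock: 2.45
position: [0.5008, 0.1468, 0.1263]
tcp_rot: [0.547, 0.448, 0.547, -0.448]
force: [-0.1, -0.5, -0.1]
gripper_width: 0.0134
```

```bash
python3 - <<'E'
from h import *
from station import *
s=read_state();print(s["position"],s["force"],s["gripper_width"])
for n in("wrist","scene"):
    i=camera_info(n);p,d=camera(n);np.savez(n+"2.npz",p=p,d=d,**i)
    if n=="scene":p=cv2.resize(p[100:220,230:350],None,fx=5,fy=5,interpolation=cv2.INTER_CUBIC)
    cv2.imwrite(f"pics/{n}2.png",p[:,:,::-1])
s=read_state();print(s["position"],s["force"],s["gripper_width"])
E
```

```text
[0.500797   0.14684271 0.1263439 ] [-0.14434836 -0.48410633 -0.10272462] 0.013400549825526603
[0.50068187 0.14681798 0.12613354] [-0.15115737  0.18406562  0.21773215] 0.010635831012517853
```

View pics/wrist2.png

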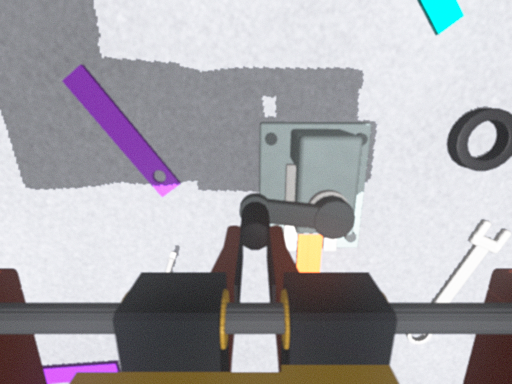

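View pics/scene2.png

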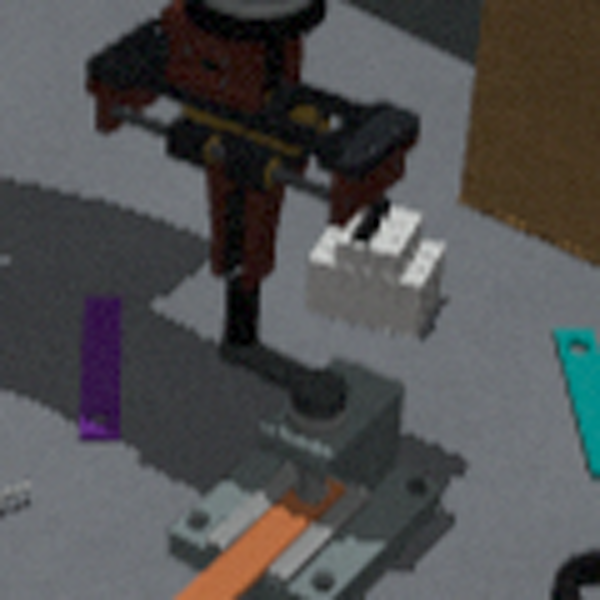

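```bash
python3 - <<'E'
from h import *
W=dict(np.load("wrist2.npz"));S=dict(np.load("scene2.npz"))
X=[[.5007,.1468,.1262],[.5007,.1468,.1452],[.5003,.147,.1563],[.559,.152,.1137]]
print(proj(W,X));print((proj(S,X)-[230,100])*5)
c=cv2.resize(W["p"][170:300,190:330],None,fx=5,fy=4.5,interpolation=cv2.INTER_CUBIC);cv2.imwrite("pics/w2c.png",c[:,:,::-1])
print(np.round(W["d"][200:262:4,256],3),np.round(W["d"][200:262:4,236],3))
P=cloud(W,W["d"]);print(np.round(P[200:262:4,256],3));print(np.round(P[220:262:4,236],3))
E
```

```text
[[253.91672586 220.23074644]
 [253.87915733 231.52187454]
 [253.27061576 238.74649157]
 [331.82953564 221.8184028 ]]
[[239.24579858 323.88924437]
 [240.51096462 297.42342873]
 [241.02227316 281.29412929]
 [316.05258569 383.14517607]]
[0.221 0.212 0.205 0.196 0.189 0.184 0.18  0.18  0.181 0.182 0.184 0.184
 0.185 0.357 0.362 0.362] [0.339 0.343 0.343 0.345 0.346 0.348 0.349 0.17  0.166 0.162 0.157 0.152
 0.148 0.144 0.14  0.136]
[[ 0.5    0.157  0.113]
 [ 0.5    0.158  0.122]
 [ 0.5    0.157  0.129]
 [ 0.5    0.158  0.138]
 [ 0.5    0.158  0.146]
 [ 0.5    0.157  0.152]
 [ 0.5    0.157  0.156]
 [ 0.501  0.154  0.156]
 [ 0.501  0.151  0.156]
 [ 0.502  0.149  0.156]
 [ 0.502  0.146  0.155]
 [ 0.503  0.144  0.156]
 [ 0.503  0.141  0.155]
 [ 0.521  0.057  0.001]
 [ 0.522  0.051 -0.002]
 [ 0.523  0.046 -0.   ]]
[[ 0.49   0.092 -0.001]
 [ 0.491  0.087 -0.001]
 [ 0.489  0.156  0.165]
 [ 0.489  0.156  0.17 ]
 [ 0.489  0.155  0.174]
 [ 0.49   0.155  0.179]
 [ 0.49   0.156  0.185]
 [ 0.49   0.156  0.188]
 [ 0.49   0.156  0.193]
 [ 0.49   0.156  0.197]
 [ 0.491  0.156  0.201]]
```

View pics/w2c.png

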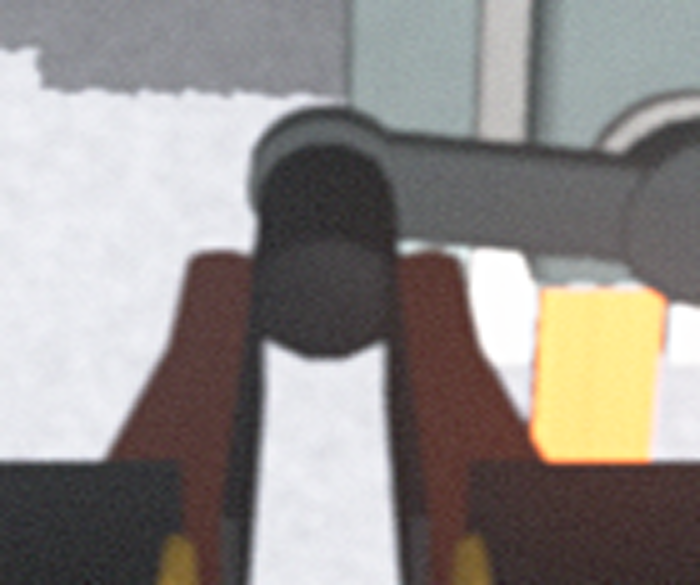

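```bash
python3 - <<'E'
from h import *
for f,pz in(("wrist0.npz",np.array([.2692,.5634,.1873])),("w1.npz",np.array([.4997,.1454,.1998])),("wrist2.npz",np.array([.5007,.1468,.1262]))):
    W=dict(np.load(f));P=cloud(W,W["d"])
    v,u=np.mgrid[:384,:512];m=(W["d"]>0)&(W["d"]<.2)&(P[...,2]>pz[2]-.02)&(np.hypot(P[...,0]-pz[0],P[...,1]-pz[1])<.06)
    if f[0:6]=="wrist2": m&=~((abs(u-256)<14)&(v<252))
    q=P[m];uu=np.c_[u[m],v[m]];o=np.argsort(q[:,2])[:400:40]
    print(f,proj(W,pz));print(np.c_[np.round((q[o]-pz)*1000),uu[o]])
W=dict(np.load("w1.npz"))
c=cv2.resize(W["p"][210:320,130:380],None,fx=3.2,fy=4,interpolation=cv2.INTER_CUBIC);cv2.imwrite("pics/w1c.png",c[:,:,::-1])
E
```

```text
wrist0.npz [[254.54832529 220.14293177]]
[[-14. -42.  33. 181. 250.]
 [-10. -44.  35. 181. 257.]
 [-31. -40.  35. 169. 226.]
 [-22. -38.  36. 179. 238.]
 [-28. -36.  37. 177. 229.]
 [ 18.  40.  38. 330. 244.]
 [ 11.  45.  39. 334. 231.]
 [ 10.  47.  39. 338. 228.]
 [ 23.  38.  40. 331. 253.]
 [ 11.  44.  41. 334. 232.]]
w1.npz [[253.95207619 220.25035656]]
[[-36.   3.  33. 194. 225.]
 [ 29.  16.  35. 308. 228.]
 [-33.   5.  36. 199. 226.]
 [-29.  -5.  37. 203. 243.]
 [-28. -10.  38. 203. 252.]
 [-35.   4.  39. 195. 229.]
 [ 29.  16.  40. 309. 231.]
 [-38.   3.  41. 188. 230.]
 [-29.  -6.  41. 202. 249.]
 [ 31.  -0.  42. 307. 259.]]
wrist2.npz [[253.91672586 220.23074644]]
[[ -9.   4.  11. 242. 219.]
 [ 11.  13.  35. 277. 226.]
 [-13.   9.  37. 234. 227.]
 [-15.   8.  39. 231. 228.]
 [ -8.   8.  40. 242. 232.]
 [-16.   8.  42. 228. 231.]
 [-14.   8.  44. 232. 232.]
 [  7.  12.  46. 271. 234.]
 [ -9.   8.  48. 240. 237.]
 [ 12.  13.  49. 280. 236.]]
```

View pics/w1c.png

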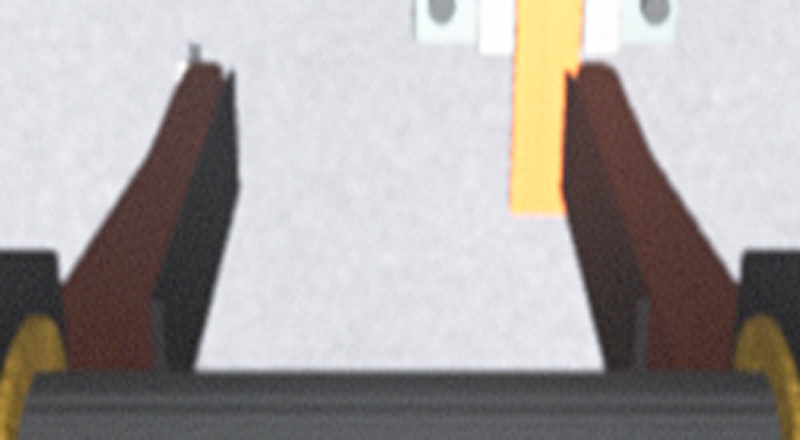

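The fingers closed to 10 mm on nothing. Both the wrist depth and the scene view put the visible fingertips about 34 mm above the reported TCP, and this holds in all three wrist pictures. So the fingers stopped just above the grip. I'll count the real tip as the reported z + 0.034, open, and go 31 mm lower while watching the force.

>>> jog_arm(
  steps=[
    {"translation": [0, 0, 0], "delta_rot": [0, 0, 0]},
    {"translation": [0, 0, 0], "delta_rot": [0, 0, 0]},
    {"translation": [0, 0, 0], "delta_rot": [0, 0, 0]},
    {"translation": [0, 0, 0], "delta_rot": [0, 0, 0]},
    {"translation": [0.04, 0, 0], "delta_rot": [0, 0, 0]},
    {"translation": [0.08, 0, 0], "delta_rot": [0, 0, 0]},
    {"translation": [0.124, 0, 0], "delta_rot": [0, 0, 0]},
    {"translation": [0.124, 0, 0], "delta_rot": [0, 0, 0]},
  ],
  gripper=45,
)

```text
clock: 3.55
position: [0.4997, 0.1467, 0.0938]
tcp_rot: [0.547, 0.447, 0.548, -0.449]
force: [-0.6, -0.2, 0.1]
gripper_width: 0.0448
```

```bash
python3 - <<'E'
from h import *
from station import *
p,R=getc();setc(p+R@np.array([.031,0,0]),R);print(getc()[0])
s=read_state();print(s["position"],s["force"],s["gripper_width"])
for n in("wrist","scene"):
    i=camera_info(n);p,d=camera(n);np.savez(n+"3.npz",p=p,d=d,**i)
    c=p[170:300,190:330] if n=="wrist" else p[110:210,230:350]
    cv2.imwrite(f"pics/{n}3.png",cv2.resize(c,None,fx=4,fy=4,interpolation=cv2.INTER_CUBIC)[:,:,::-1])
E
```

```text
[0.50018731 0.14698313 0.095     ]
[0.49969406 0.14665344 0.09375269] [-0.61880117 -0.20169469  0.05078704] 0.04476173324300233
```

View pics/wrist3.png

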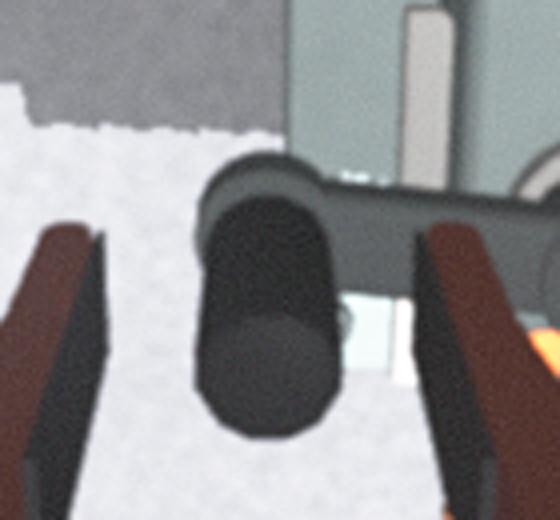

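View pics/scene3.png

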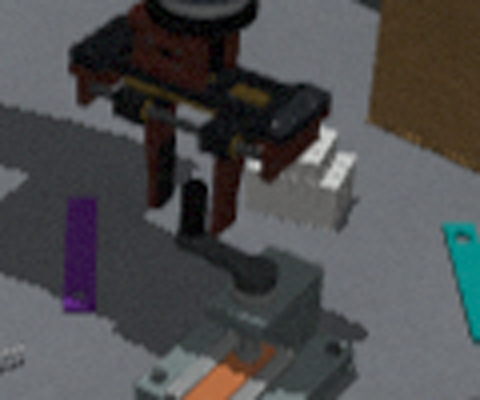

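The grip now stands between the fingers: wrist crop about (268,330), scene crop (193,210). I'll close on it.

>>> jog_arm(
  steps=[
    {"translation": [0, 0, 0], "delta_rot": [0, 0, 0]},
    {"translation": [0, 0, 0], "delta_rot": [0, 0, 0]},
    {"translation": [0, 0, 0], "delta_rot": [0, 0, 0]},
    {"translation": [0, 0, 0], "delta_rot": [0, 0, 0]},
  ],
  gripper=10,
  force=20,
)

```text
clock: 4.15
position: [0.5009, 0.147, 0.0953]
tcp_rot: [0.547, 0.448, 0.547, -0.448]
force: [0.5, 0.6, 1.1]
gripper_width: 0.0201
```

```bash
cat > arc.py <<'E'
import sys
from h import *
# arc.py from to n  [cx cy]: angles turned (rad, cw) ; commanded on helix about A
if not __import__("os").path.exists("arc.json"):
    p,R=getc();A=[p[0]+.06*np.cos(np.radians(4.85)),p[1]+.06*np.sin(np.radians(4.85))];json.dump(dict(A=A,z0=p[2]),open("arc.json","w"))
J=json.load(open("arc.json"));A=np.array(J["A"]);a,b,n=float(sys.argv[1]),float(sys.argv[2]),int(sys.argv[3])
if len(sys.argv)>4:A=A+np.array([float(sys.argv[4]),float(sys.argv[5])])/1000;J["A"]=A.tolist();json.dump(J,open("arc.json","w"))
t0=np.radians(184.85);ps=[]
for w in np.linspace(a,b,n+1)[1:]:
    t=t0-w;ps.append([A[0]+.06*np.cos(t),A[1]+.06*np.sin(t),J["z0"]+.008*w/(2*np.pi)])
print(A,ps[-1]);plan(ps)
E
python3 arc.py 0 0.5 6
```

```text
[0.55997248 0.15205597] [np.float64(0.5050740097046786), np.float64(0.176266670573929), np.float64(0.0956366197723676)]
[{"translation": [0.0, 0.003, -0.02], "delta_rot": [0.0, 0.0, 0.0]}, {"translation": [-0.001, 0.008, -0.039], "delta_rot": [0.0, 0.0, 0.0]}, {"translation": [-0.001, 0.014, -0.058], "delta_rot": [0.0, 0.0, 0.0]}, {"translation": [-0.002, 0.022, -0.077], "delta_rot": [0.0, 0.0, 0.0]}, {"translation": [-0.002, 0.031, -0.094], "delta_rot": [0.0, 0.0, 0.0]}, {"translation": [-0.003, 0.042, -0.111], "delta_rot": [0.0, 0.0, 0.0]}]
```

>>> jog_arm(
  steps=[
    {"translation": [0, 0.003, -0.02], "delta_rot": [0, 0, 0]},
    {"translation": [-0.001, 0.008, -0.039], "delta_rot": [0, 0, 0]},
    {"translation": [-0.001, 0.014, -0.058], "delta_rot": [0, 0, 0]},
    {"translation": [-0.002, 0.022, -0.077], "delta_rot": [0, 0, 0]},
    {"translation": [-0.002, 0.031, -0.094], "delta_rot": [0, 0, 0]},
    {"translation": [-0.003, 0.042, -0.111], "delta_rot": [0, 0, 0]},
  ],
)

```text
clock: 4.9
position: [0.5054, 0.1764, 0.0958]
tcp_rot: [0.547, 0.448, 0.547, -0.448]
force: [0.0, -5.0, 2.7]
gripper_width: 0.0197
```

```bash
python3 - <<'E'
from h import *
from station import *
s=read_state();print(s["position"],getc()[0],s["force"],s["gripper_width"])
n="wrist"
i=camera_info(n);p,d=camera(n);np.savez(n+"4.npz",p=p,d=d,**i)
cv2.imwrite(f"pics/{n}4.png",cv2.resize(p[150:300,190:350],None,fx=4,fy=4,interpolation=cv2.INTER_CUBIC)[:,:,::-1])
s=read_state();print(s["position"],s["force"])
E
```

```text
[0.50542602 0.17640658 0.09576206] [0.50501669 0.17625751 0.09575   ] [ 0.04788992 -4.95188661  2.69638312] 0.019658744649937384
[0.5057277  0.17685344 0.09580625] [ 0.84104624 -4.64619086  1.64332052]
```

View pics/wrist4.png

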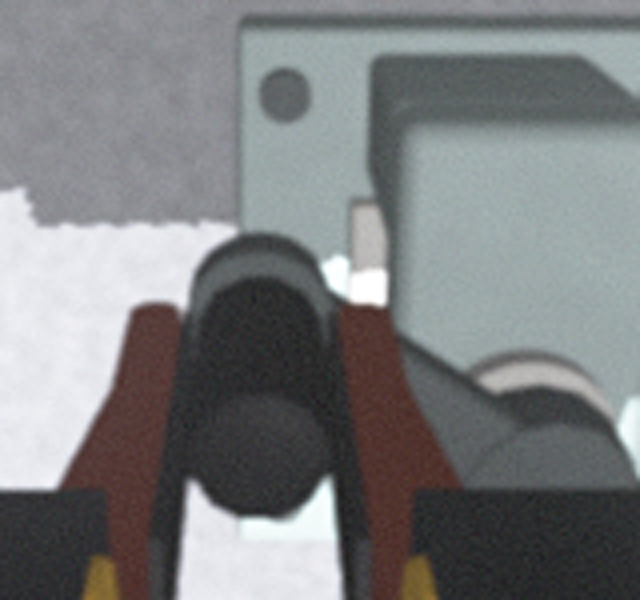

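The crank follows, with about 4.5 N of drag, so the direction is right and it runs easily. I'll carry on.

```bash
python3 arc.py 0.5 2 13
```

```text
[0.55997248 0.15205597] [np.float64(0.5802391649695632), np.float64(0.2085295219977934), np.float64(0.09754647908947035)]
[{"translation": [0.0, 0.017, -0.022], "delta_rot": [0.0, 0.0, 0.0]}, {"translation": [-0.001, 0.037, -0.041], "delta_rot": [0.0, 0.0, 0.0]}, {"translation": [-0.001, 0.059, -0.058], "delta_rot": [0.0, 0.0, 0.0]}, {"translation": [-0.002, 0.082, -0.073], "delta_rot": [0.0, 0.0, 0.0]}, {"translation": [-0.002, 0.107, -0.085], "delta_rot": [0.0, 0.0, 0.0]}, {"translation": [-0.003, 0.134, -0.093], "delta_rot": [0.0, 0.0, 0.0]}, {"translation": [-0.004, 0.161, -0.099], "delta_rot": [0.0, 0.0, 0.0]}, {"translation": [-0.004, 0.188, -0.102], "delta_rot": [0.0, 0.0, 0.0]}, {"translation": [-0.005, 0.216, -0.101], "delta_rot": [0.0, 0.0, 0.0]}, {"translation": [-0.005, 0.243, -0.097], "delta_rot": [0.0, 0.0, 0.0]}, {"translation": [-0.006, 0.27, -0.09], "delta_rot": [0.0, 0.0, 0.0]}, {"translation": [-0.007, 0.296, -0.08], "delta_rot": [0.0, 0.0, 0.0]}, {"translation": [-0.007, 0.32, -0.067], "delta_rot": [0.0, 0.0, 0.0]}]
```

>>> jog_arm(
  steps=[
    {"translation": [0, 0.017, -0.022], "delta_rot": [0, 0, 0]},
    {"translation": [-0.001, 0.037, -0.041], "delta_rot": [0, 0, 0]},
    {"translation": [-0.001, 0.059, -0.058], "delta_rot": [0, 0, 0]},
    {"translation": [-0.002, 0.082, -0.073], "delta_rot": [0, 0, 0]},
    {"translation": [-0.002, 0.107, -0.085], "delta_rot": [0, 0, 0]},
    {"translation": [-0.003, 0.134, -0.093], "delta_rot": [0, 0, 0]},
    {"translation": [-0.004, 0.161, -0.099], "delta_rot": [0, 0, 0]},
    {"translation": [-0.004, 0.188, -0.102], "delta_rot": [0, 0, 0]},
    {"translation": [-0.005, 0.216, -0.101], "delta_rot": [0, 0, 0]},
    {"translation": [-0.005, 0.243, -0.097], "delta_rot": [0, 0, 0]},
    {"translation": [-0.006, 0.27, -0.09], "delta_rot": [0, 0, 0]},
    {"translation": [-0.007, 0.296, -0.08], "delta_rot": [0, 0, 0]},
    {"translation": [-0.007, 0.32, -0.067], "delta_rot": [0, 0, 0]},
  ],
)

```text
clock: 6.58
position: [0.5811, 0.2088, 0.0977]
tcp_rot: [0.547, 0.448, 0.547, -0.448]
force: [-4.4, 0.7, 4.1]
gripper_width: 0.0193
```

```bash
python3 - <<'E'
from h import *
from station import *
n="wrist"
i=camera_info(n);p,d=camera(n);np.savez(n+"5.npz",p=p,d=d,**i)
cv2.imwrite(f"pics/{n}5.png",cv2.resize(p[150:300,170:350],None,fx=4,fy=4,interpolation=cv2.INTER_CUBIC)[:,:,::-1])
s=read_state();print(s["position"],getc()[0],s["force"],s["qpos"])
E
python3 arc.py 2 3.5 13
```

```text
[0.58197946 0.20849311 0.09773658] [0.5801513  0.20843442 0.0975    ] [-3.47522135  1.48167035  3.40405311] [3.24586844e-01 5.23698819e-01 1.70568500e+00 3.78188860e-04
 9.10969958e-01 1.26351519e-01]
[0.55997248 0.15205597] [np.float64(0.6177381702647757), np.float64(0.13583484028130083), np.float64(0.0994563384065731)]
[{"translation": [-0.001, 0.023, 0.015], "delta_rot": [0.0, 0.0, 0.0]}, {"translation": [-0.001, 0.044, 0.033], "delta_rot": [0.0, 0.0, 0.0]}, {"translation": [-0.002, 0.063, 0.054], "delta_rot": [0.0, 0.0, 0.0]}, {"translation": [-0.003, 0.079, 0.076], "delta_rot": [0.0, 0.0, 0.0]}, {"translation": [-0.003, 0.092, 0.101], "delta_rot": [0.0, 0.0, 0.0]}, {"translation": [-0.004, 0.103, 0.126], "delta_rot": [0.0, 0.0, 0.0]}, {"translation": [-0.004, 0.111, 0.153], "delta_rot": [0.0, 0.0, 0.0]}, {"translation": [-0.005, 0.115, 0.18], "delta_rot": [0.0, 0.0, 0.0]}, {"translation": [-0.005, 0.116, 0.208], "delta_rot": [0.0, 0.0, 0.0]}, {"translation": [-0.006, 0.115, 0.235], "delta_rot": [0.0, 0.0, 0.0]}, {"translation": [-0.007, 0.11, 0.263], "delta_rot": [0.0, 0.0, 0.0]}, {"translation": [-0.007, 0.101, 0.289], "delta_rot": [0.0, 0.0, 0.0]}, {"translation": [-0.008, 0.09, 0.314], "delta_rot": [0.0, 0.0, 0.0]}]
```

View pics/wrist5.png

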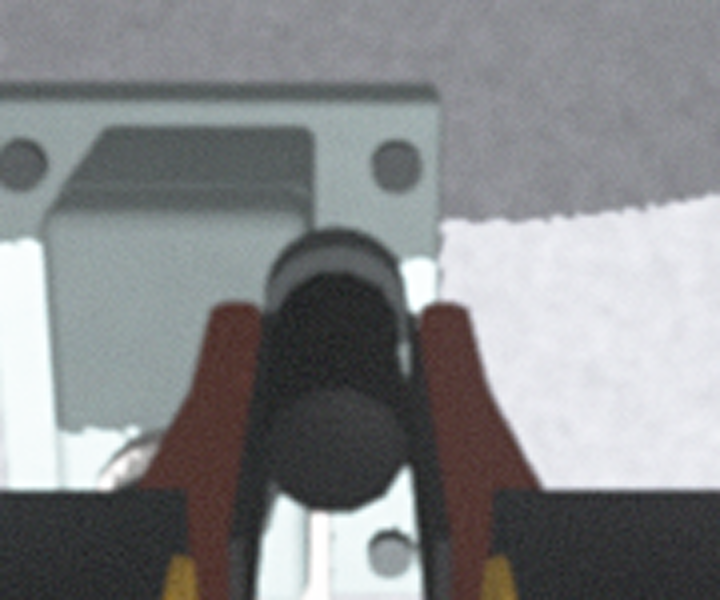

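The grip is still held near (335,440) in the crop and the drag is still about 4 N.

>>> jog_arm(
  steps=[
    {"translation": [-0.001, 0.023, 0.015], "delta_rot": [0, 0, 0]},
    {"translation": [-0.001, 0.044, 0.033], "delta_rot": [0, 0, 0]},
    {"translation": [-0.002, 0.063, 0.054], "delta_rot": [0, 0, 0]},
    {"translation": [-0.003, 0.079, 0.076], "delta_rot": [0, 0, 0]},
    {"translation": [-0.003, 0.092, 0.101], "delta_rot": [0, 0, 0]},
    {"translation": [-0.004, 0.103, 0.126], "delta_rot": [0, 0, 0]},
    {"translation": [-0.004, 0.111, 0.153], "delta_rot": [0, 0, 0]},
    {"translation": [-0.005, 0.115, 0.18], "delta_rot": [0, 0, 0]},
    {"translation": [-0.005, 0.116, 0.208], "delta_rot": [0, 0, 0]},
    {"translation": [-0.006, 0.115, 0.235], "delta_rot": [0, 0, 0]},
    {"translation": [-0.007, 0.11, 0.263], "delta_rot": [0, 0, 0]},
    {"translation": [-0.007, 0.101, 0.289], "delta_rot": [0, 0, 0]},
    {"translation": [-0.008, 0.09, 0.314], "delta_rot": [0, 0, 0]},
  ],
)

```text
clock: 8.25
position: [0.6185, 0.1354, 0.0997]
tcp_rot: [0.547, 0.448, 0.547, -0.448]
force: [1.7, 2.9, 1.4]
gripper_width: 0.0196
```

```bash
python3 arc.py 3.5 5.0 13
```

```text
[0.55997248 0.15205597] [np.float64(0.5478781643997026), np.float64(0.09328755213593842), np.float64(0.10136619772367585)]
[{"translation": [0.0, -0.014, 0.024], "delta_rot": [0.0, 0.0, 0.0]}, {"translation": [-0.001, -0.03, 0.046], "delta_rot": [0.0, 0.0, 0.0]}, {"translation": [-0.002, -0.049, 0.066], "delta_rot": [0.0, 0.0, 0.0]}, {"translation": [-0.002, -0.071, 0.084], "delta_rot": [0.0, 0.0, 0.0]}, {"translation": [-0.003, -0.094, 0.099], "delta_rot": [0.0, 0.0, 0.0]}, {"translation": [-0.003, -0.119, 0.112], "delta_rot": [0.0, 0.0, 0.0]}, {"translation": [-0.004, -0.145, 0.121], "delta_rot": [0.0, 0.0, 0.0]}, {"translation": [-0.005, -0.172, 0.128], "delta_rot": [0.0, 0.0, 0.0]}, {"translation": [-0.005, -0.199, 0.131], "delta_rot": [0.0, 0.0, 0.0]}, {"translation": [-0.006, -0.227, 0.131], "delta_rot": [0.0, 0.0, 0.0]}, {"translation": [-0.006, -0.254, 0.128], "delta_rot": [0.0, 0.0, 0.0]}, {"translation": [-0.007, -0.281, 0.121], "delta_rot": [0.0, 0.0, 0.0]}, {"translation": [-0.007, -0.307, 0.112], "delta_rot": [0.0, 0.0, 0.0]}]
```

>>> jog_arm(
  steps=[
    {"translation": [0, -0.014, 0.024], "delta_rot": [0, 0, 0]},
    {"translation": [-0.001, -0.03, 0.046], "delta_rot": [0, 0, 0]},
    {"translation": [-0.002, -0.049, 0.066], "delta_rot": [0, 0, 0]},
    {"translation": [-0.002, -0.071, 0.084], "delta_rot": [0, 0, 0]},
    {"translation": [-0.003, -0.094, 0.099], "delta_rot": [0, 0, 0]},
    {"translation": [-0.003, -0.119, 0.112], "delta_rot": [0, 0, 0]},
    {"translation": [-0.004, -0.145, 0.121], "delta_rot": [0, 0, 0]},
    {"translation": [-0.005, -0.172, 0.128], "delta_rot": [0, 0, 0]},
    {"translation": [-0.005, -0.199, 0.131], "delta_rot": [0, 0, 0]},
    {"translation": [-0.006, -0.227, 0.131], "delta_rot": [0, 0, 0]},
    {"translation": [-0.006, -0.254, 0.128], "delta_rot": [0, 0, 0]},
    {"translation": [-0.007, -0.281, 0.121], "delta_rot": [0, 0, 0]},
    {"translation": [-0.007, -0.307, 0.112], "delta_rot": [0, 0, 0]},
  ],
)

```text
clock: 9.88
position: [0.5481, 0.0931, 0.1014]
tcp_rot: [0.547, 0.448, 0.547, -0.448]
force: [4.9, -0.7, 3.5]
gripper_width: 0.0196
```

```bash
python3 arc.py 5 5.5 5
```

```text
[0.55997248 0.15205597] [np.float64(0.5211836370631636), np.float64(0.10628015636557937), np.float64(0.10200281749604342)]
[{"translation": [-0.001, -0.022, -0.01], "delta_rot": [0.0, 0.0, 0.0]}, {"translation": [-0.001, -0.042, -0.023], "delta_rot": [0.0, 0.0, 0.0]}, {"translation": [-0.002, -0.061, -0.037], "delta_rot": [0.0, 0.0, 0.0]}, {"translation": [-0.003, -0.079, -0.054], "delta_rot": [0.0, 0.0, 0.0]}, {"translation": [-0.003, -0.095, -0.072], "delta_rot": [0.0, 0.0, 0.0]}]
```

>>> jog_arm(
  steps=[
    {"translation": [-0.001, -0.022, -0.01], "delta_rot": [0, 0, 0]},
    {"translation": [-0.001, -0.042, -0.023], "delta_rot": [0, 0, 0]},
    {"translation": [-0.002, -0.061, -0.037], "delta_rot": [0, 0, 0]},
    {"translation": [-0.003, -0.079, -0.054], "delta_rot": [0, 0, 0]},
    {"translation": [-0.003, -0.095, -0.072], "delta_rot": [0, 0, 0]},
  ],
)

```text
clock: 10.5
position: [0.5213, 0.1063, 0.1021]
tcp_rot: [0.547, 0.448, 0.547, -0.448]
force: [5.2, -1.0, 3.1]
gripper_width: 0.0197
```

```bash
python3 arc.py 5.5 5.62 2
```

```text
[0.55997248 0.15205597] [np.float64(0.5159826575120862), np.float64(0.11125284513137179), np.float64(0.10215560624141165)]
[{"translation": [0.0, -0.008, -0.011], "delta_rot": [0.0, 0.0, 0.0]}, {"translation": [-0.001, -0.016, -0.023], "delta_rot": [0.0, 0.0, 0.0]}]
```

>>> jog_arm(
  steps=[
    {"translation": [0, -0.008, -0.011], "delta_rot": [0, 0, 0]},
    {"translation": [-0.001, -0.016, -0.023], "delta_rot": [0, 0, 0]},
  ],
)

```text
clock: 10.75
position: [0.5163, 0.1111, 0.1023]
tcp_rot: [0.547, 0.448, 0.547, -0.448]
force: [5.8, -0.2, 0.1]
gripper_width: 0.0195
```

```bash
python3 arc.py 5.62 5.74 2
```

```text
[0.55997248 0.15205597] [np.float64(0.5114143716471911), np.float64(0.116812394223588), np.float64(0.10230839498677986)]
[{"translation": [0.0, -0.007, -0.013], "delta_rot": [0.0, 0.0, 0.0]}, {"translation": [0.0, -0.014, -0.026], "delta_rot": [0.0, 0.0, 0.0]}]
```

>>> jog_arm(
  steps=[
    {"translation": [0, -0.007, -0.013], "delta_rot": [0, 0, 0]},
    {"translation": [0, -0.014, -0.026], "delta_rot": [0, 0, 0]},
  ],
)

```text
clock: 11.0
position: [0.5117, 0.1167, 0.1023]
tcp_rot: [0.547, 0.448, 0.547, -0.448]
force: [5.3, -0.4, 2.3]
gripper_width: 0.0193
```

```bash
cat > tg.py <<'E'
import sys
from h import *
from station import read_state
w=float(sys.argv[1]);t=np.radians(184.85)-w;s=read_state();f=s["force"];print("T",-(f[0]*np.sin(t)-f[1]*np.cos(t)),"Rad",f[0]*np.cos(t)+f[1]*np.sin(t),"lag",(s["position"]-getc()[0])*1000,s["clock"])
E
python3 tg.py 5.74; python3 arc.py 5.74 5.86 2
```

```text
T 3.44573615364242 Rad -4.087431975688085 lag [ 0.38820876 -0.17596211  0.09647118] 11.0
[0.55997248 0.15205597] [np.float64(0.5075444838828342), np.float64(0.12287884215820716), np.float64(0.10246118373214809)]
[{"translation": [-0.001, -0.005, -0.013], "delta_rot": [0.0, 0.0, 0.0]}, {"translation": [-0.001, -0.01, -0.027], "delta_rot": [0.0, 0.0, 0.0]}]
```

>>> jog_arm(
  steps=[
    {"translation": [-0.001, -0.005, -0.013], "delta_rot": [0, 0, 0]},
    {"translation": [-0.001, -0.01, -0.027], "delta_rot": [0, 0, 0]},
  ],
)

```text
clock: 11.25
position: [0.5079, 0.1227, 0.1025]
tcp_rot: [0.547, 0.448, 0.547, -0.448]
force: [5.7, -2.4, 3.7]
gripper_width: 0.0196
```

```bash
python3 tg.py 5.86; python3 arc.py 5.86 5.98 2
```

```text
T 4.90181738029708 Rad -3.8422461514780117 lag [ 0.31263777 -0.2632607  -0.02051612] 11.25
[0.55997248 0.15205597] [np.float64(0.5044286537632523), np.float64(0.12936493686288641), np.float64(0.1026139724775163)]
[{"translation": [0.0, -0.004, -0.014], "delta_rot": [0.0, 0.0, 0.0]}, {"translation": [0.0, -0.007, -0.028], "delta_rot": [0.0, 0.0, 0.0]}]
```

>>> jog_arm(
  steps=[
    {"translation": [0, -0.004, -0.014], "delta_rot": [0, 0, 0]},
    {"translation": [0, -0.007, -0.028], "delta_rot": [0, 0, 0]},
  ],
)

```text
clock: 11.5
position: [0.5047, 0.1291, 0.1026]
tcp_rot: [0.547, 0.448, 0.547, -0.448]
force: [5.0, -3.0, 4.2]
gripper_width: 0.0193
```

```bash
python3 tg.py 5.98; python3 arc.py 5.98 6.1 2
```

```text
T 4.662353963184605 Rad -3.504113065868412 lag [ 0.26921429 -0.37005742  0.06127439] 11.5
[0.55997248 0.15205597] [np.float64(0.5021116954264597), np.float64(0.13617739059981046), np.float64(0.10276676122288451)]
[{"translation": [-0.001, -0.003, -0.014], "delta_rot": [0.0, 0.0, 0.0]}, {"translation": [-0.001, -0.004, -0.028], "delta_rot": [0.0, 0.0, 0.0]}]
```

>>> jog_arm(
  steps=[
    {"translation": [-0.001, -0.003, -0.014], "delta_rot": [0, 0, 0]},
    {"translation": [-0.001, -0.004, -0.028], "delta_rot": [0, 0, 0]},
  ],
)

```text
clock: 11.75
position: [0.5024, 0.1357, 0.1027]
tcp_rot: [0.547, 0.448, 0.547, -0.448]
force: [5.5, -3.0, 2.6]
gripper_width: 0.0199
```

```bash
python3 tg.py 6.1; python3 arc.py 6.1 6.22 2
```

```text
T 4.319491050066487 Rad -4.504648787099703 lag [ 0.32184465 -0.46600192 -0.01491969] 11.75
[0.55997248 0.15205597] [np.float64(0.5006269330546794), np.float64(0.1432182216978775), np.float64(0.10291954996825274)]
[{"translation": [0.0, -0.001, -0.014], "delta_rot": [0.0, 0.0, 0.0]}, {"translation": [-0.001, 0.0, -0.029], "delta_rot": [0.0, 0.0, 0.0]}]
```

>>> jog_arm(
  steps=[
    {"translation": [0, -0.001, -0.014], "delta_rot": [0, 0, 0]},
    {"translation": [-0.001, 0, -0.029], "delta_rot": [0, 0, 0]},
  ],
)

```text
clock: 12.0
position: [0.5009, 0.1426, 0.1029]
tcp_rot: [0.547, 0.448, 0.547, -0.448]
force: [5.7, -4.5, 1.0]
gripper_width: 0.0198
```

```bash
python3 tg.py 6.22; python3 arc.py 6.22 6.34 2
```

```text
T 5.2753867648171235 Rad -4.9620647137178375 lag [ 0.19739928 -0.62311835 -0.05604748] 12.0
[0.55997248 0.15205597] [np.float64(0.49999572158168304), np.float64(0.1503861637964523), np.float64(0.10307233871362095)]
[{"translation": [0.0, 0.001, -0.014], "delta_rot": [0.0, 0.0, 0.0]}, {"translation": [0.0, 0.003, -0.028], "delta_rot": [0.0, 0.0, 0.0]}]
```

>>> jog_arm(
  steps=[
    {"translation": [0, 0.001, -0.014], "delta_rot": [0, 0, 0]},
    {"translation": [0, 0.003, -0.028], "delta_rot": [0, 0, 0]},
  ],
)

```text
clock: 12.25
position: [0.5001, 0.1495, 0.103]
tcp_rot: [0.547, 0.447, 0.547, -0.448]
force: [4.6, -5.1, 3.6]
gripper_width: 0.0196
```

```bash
python3 tg.py 6.34; python3 arc.py 6.34 6.44 2
```

```text
T 5.190235847401798 Rad -4.446309011259886 lag [ 0.0739364  -0.74914086 -0.02925716] 12.25
[0.55997248 0.15205597] [np.float64(0.5001286526312607), np.float64(0.15638219075888943), np.float64(0.10319966266809448)]
[{"translation": [-0.001, 0.002, -0.012], "delta_rot": [0.0, 0.0, 0.0]}, {"translation": [-0.001, 0.005, -0.024], "delta_rot": [0.0, 0.0, 0.0]}]
```

>>> jog_arm(
  steps=[
    {"translation": [-0.001, 0.002, -0.012], "delta_rot": [0, 0, 0]},
    {"translation": [-0.001, 0.005, -0.024], "delta_rot": [0, 0, 0]},
  ],
)

```text
clock: 12.5
position: [0.5001, 0.1555, 0.1031]
tcp_rot: [0.547, 0.447, 0.547, -0.449]
force: [5.1, -4.3, 2.9]
gripper_width: 0.0197
```

```bash
python3 tg.py 6.44; python3 arc.py 6.44 6.54 2
```

```text
T 3.9456827773011227 Rad -5.409011082195518 lag [ 0.00516471 -0.88150037 -0.13789435] 12.5
[0.55997248 0.15205597] [np.float64(0.5008595234372519), np.float64(0.16233499160077589), np.float64(0.10332698662256799)]
[{"translation": [0.0, 0.004, -0.011], "delta_rot": [0.0, 0.0, 0.0]}, {"translation": [0.0, 0.008, -0.023], "delta_rot": [0.0, 0.0, 0.0]}]
```

>>> jog_arm(
  steps=[
    {"translation": [0, 0.004, -0.011], "delta_rot": [0, 0, 0]},
    {"translation": [0, 0.008, -0.023], "delta_rot": [0, 0, 0]},
  ],
)

```text
clock: 12.75
position: [0.5007, 0.1614, 0.1032]
tcp_rot: [0.547, 0.447, 0.547, -0.449]
force: [4.4, -5.5, 4.9]
gripper_width: 0.0192
```

```bash
python3 tg.py 6.54; python3 arc.py 6.54 6.64 2
```

```text
T 4.629569384385272 Rad -5.228795670445948 lag [-0.22737258 -1.01621954 -0.08377955] 12.75
[0.55997248 0.15205597] [np.float64(0.5021810313801569), np.float64(0.1681850879038339), np.float64(0.1034543105770415)]
[{"translation": [-0.001, 0.004, -0.011], "delta_rot": [0.0, 0.0, 0.0]}, {"translation": [-0.001, 0.01, -0.022], "delta_rot": [0.0, 0.0, 0.0]}]
```

>>> jog_arm(
  steps=[
    {"translation": [-0.001, 0.004, -0.011], "delta_rot": [0, 0, 0]},
    {"translation": [-0.001, 0.01, -0.022], "delta_rot": [0, 0, 0]},
  ],
)

```text
clock: 13.0
position: [0.5019, 0.1671, 0.1033]
tcp_rot: [0.547, 0.447, 0.547, -0.449]
force: [3.6, -6.4, 4.4]
gripper_width: 0.0197
```

```bash
python3 tg.py 6.64; python3 arc.py 6.64 6.74 2;python3 - <<'E'
from h import *
from station import *
for n in("wrist","scene"):
    i=camera_info(n);p,d=camera(n);np.savez(n+"6.npz",p=p,d=d,**i)
    c=p[150:300,170:350] if n=="wrist" else p[110:230,230:350]
    cv2.imwrite(f"pics/{n}6.png",cv2.resize(c,None,fx=4,fy=4,interpolation=cv2.INTER_CUBIC)[:,:,::-1])
P=cloud(i,d);q=P[(P[...,2]>.112)&(P[...,2]<.13)&(np.hypot(P[...,0]-.56,P[...,1]-.152)<.018)];print(np.percentile(q[:,2],[10,50,90]))
E
```

```text
T 5.17778706836005 Rad -5.173442151768575 lag [-0.42034879 -1.18916262 -0.19511521] 13.0
[0.55997248 0.15205597] [np.float64(0.5040799723894427), np.float64(0.17387402743958816), np.float64(0.10358163453151503)]
[{"translation": [0.0, 0.005, -0.01], "delta_rot": [0.0, 0.0, 0.0]}, {"translation": [0.0, 0.011, -0.02], "delta_rot": [0.0, 0.0, 0.0]}]
[0.11507699 0.12137888 0.12356282]
```

View pics/wrist6.png

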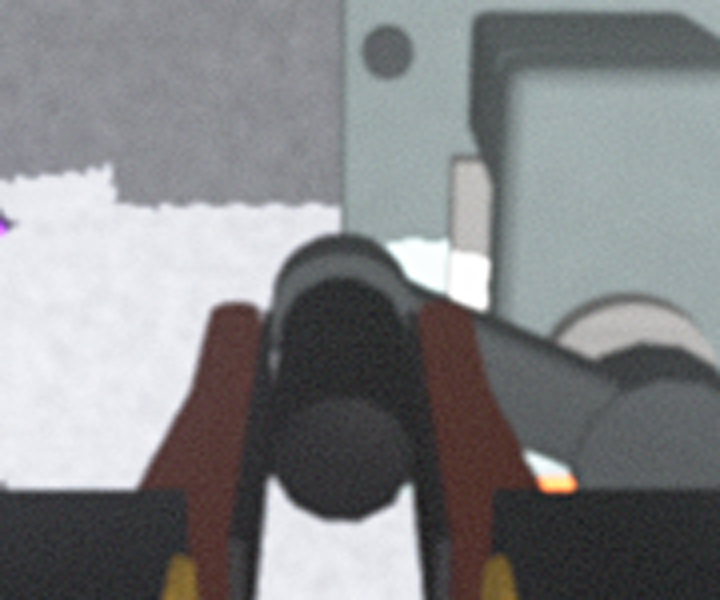

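View pics/scene6.png

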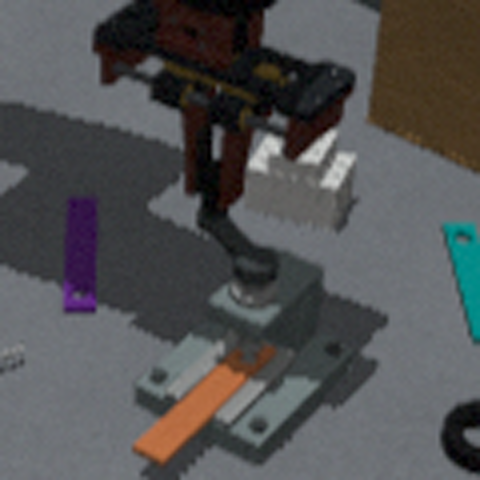

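Over a full turn now. The hub is about 8.5 mm up, the bar has not moved, and there is no stop yet, so I'm continuing in small steps.

>>> jog_arm(
  steps=[
    {"translation": [0, 0.005, -0.01], "delta_rot": [0, 0, 0]},
    {"translation": [0, 0.011, -0.02], "delta_rot": [0, 0, 0]},
  ],
)

```text
clock: 13.35
position: [0.5034, 0.1724, 0.1034]
tcp_rot: [0.547, 0.447, 0.547, -0.449]
force: [2.8, -5.3, 5.9]
gripper_width: 0.0195
```

```bash
python3 tg.py 6.74; python3 arc.py 6.74 6.84 2
```

```text
T 3.96794081117799 Rad -4.533718242311779 lag [-0.56530721 -1.320903   -0.14034756] 13.35
[0.55997248 0.15205597] [np.float64(0.5065373728742507), np.float64(0.17934496820471066), np.float64(0.10370895848598854)]
[{"translation": [-0.001, 0.007, -0.01], "delta_rot": [0.0, 0.0, 0.0]}, {"translation": [-0.001, 0.014, -0.02], "delta_rot": [0.0, 0.0, 0.0]}]
```

>>> jog_arm(
  steps=[
    {"translation": [-0.001, 0.007, -0.01], "delta_rot": [0, 0, 0]},
    {"translation": [-0.001, 0.014, -0.02], "delta_rot": [0, 0, 0]},
  ],
)

```text
clock: 13.6
position: [0.5056, 0.1779, 0.1035]
tcp_rot: [0.547, 0.447, 0.547, -0.449]
force: [2.9, -6.1, 6.1]
gripper_width: 0.0197
```

```bash
python3 tg.py 6.84; python3 arc.py 6.84 6.94 2
```

```text
T 4.099309733585036 Rad -5.367367000031229 lag [-0.81179284 -1.42901777 -0.27347367] 13.6
[0.55997248 0.15205597] [np.float64(0.5095286793012457), np.float64(0.18454324636752897), np.float64(0.10383628244046206)]
[{"translation": [0.0, 0.008, -0.009], "delta_rot": [0.0, 0.0, 0.0]}, {"translation": [0.0, 0.016, -0.018], "delta_rot": [0.0, 0.0, 0.0]}]
```

>>> jog_arm(
  steps=[
    {"translation": [0, 0.008, -0.009], "delta_rot": [0, 0, 0]},
    {"translation": [0, 0.016, -0.018], "delta_rot": [0, 0, 0]},
  ],
)

```text
clock: 13.85
position: [0.5084, 0.1831, 0.1036]
tcp_rot: [0.547, 0.447, 0.547, -0.449]
force: [0.1, -6.0, 7.2]
gripper_width: 0.0194
```

```bash
python3 tg.py 6.94; python3 arc.py 6.94 7.04 2
```

```text
T 4.992238238498922 Rad -3.384816303720252 lag [-1.09729309 -1.46155985 -0.19038093] 13.85
[0.55997248 0.15205597] [np.float64(0.5130240035254032), np.float64(0.18941692245096245), np.float64(0.10396360639493557)]
[{"translation": [-0.001, 0.009, -0.008], "delta_rot": [0.0, 0.0, 0.0]}, {"translation": [-0.001, 0.018, -0.016], "delta_rot": [0.0, 0.0, 0.0]}]
```

>>> jog_arm(
  steps=[
    {"translation": [-0.001, 0.009, -0.008], "delta_rot": [0, 0, 0]},
    {"translation": [-0.001, 0.018, -0.016], "delta_rot": [0, 0, 0]},
  ],
)

```text
clock: 14.1
position: [0.5116, 0.1878, 0.1037]
tcp_rot: [0.547, 0.446, 0.548, -0.45]
force: [0.3, -6.0, 7.6]
gripper_width: 0.0199
```

```bash
python3 tg.py 7.04; python3 arc.py 7.04 7.14 2
```

```text
T 4.568427501270135 Rad -3.9750514528630756 lag [-1.52871685 -1.5531486  -0.29286651] 14.1
[0.55997248 0.15205597] [np.float64(0.5169884214224764), np.float64(0.19391730029460857), np.float64(0.10409093034940908)]
[{"translation": [0.0, 0.009, -0.008], "delta_rot": [0.0, 0.0, 0.0]}, {"translation": [0.0, 0.019, -0.015], "delta_rot": [0.0, 0.0, 0.0]}]
```

The lag against my tracked command is growing while the force stays at about 4.5 N. That looks like bookkeeping drift over many short calls, so I'll resync to the measured pose.

```bash
cat > sync.py <<'E'
from h import *
from station import read_state
s=read_state();q=s["tcp_rot"];R=Ro.from_quat([q[1],q[2],q[3],q[0]]).as_matrix()
setc(s["position"],R)
print(s["clock"],s["position"],s["force"],"jaw",np.degrees(np.arctan2(R[1,1],R[0,1])),"tilt",np.degrees(np.arccos(-R[2,0])))
try:
    A=np.array(json.load(open("arc.json"))["A"]);d=s["position"][:2]-A
    print("w",(np.radians(184.85)-np.arctan2(d[1],d[0]))%(2*np.pi),"r",np.linalg.norm(d),"z-z0",s["position"][2]-.095)
except Exception as e:print(e)
E
python3 sync.py; python3 arc.py 7.0 7.1 2
```

```text
14.1 [0.51156681 0.18780188 0.10370713] [ 0.26569724 -6.04987346  7.58584406] jaw 11.384181294326781 tilt 0.2759209767008389
w 0.7207263891716451 r 0.060173741158232326 z-z0 0.00870713349012471
[0.55997248 0.15205597] [np.float64(0.5153487975481381), np.float64(0.19216491175559705), np.float64(0.10404000076761968)]
[{"translation": [-0.001, 0.009, -0.007], "delta_rot": [0.0, 0.0, 0.0]}, {"translation": [-0.001, 0.018, -0.014], "delta_rot": [0.0, 0.0, 0.0]}]
```

>>> jog_arm(
  steps=[
    {"translation": [-0.001, 0.009, -0.007], "delta_rot": [0, 0, 0]},
    {"translation": [-0.001, 0.018, -0.014], "delta_rot": [0, 0, 0]},
  ],
)

```text
clock: 14.35
position: [0.5149, 0.1921, 0.1038]
tcp_rot: [0.547, 0.446, 0.548, -0.45]
force: [-1.0, -5.5, 7.2]
gripper_width: 0.0196
```

```bash
python3 tg.py 7.1;python3 sync.py; python3 arc.py 7.1 7.2 2
```

```text
T 4.763401116962198 Rad -2.926449328429429 lag [-0.35092047 -0.05226715 -0.12319804] 14.35
14.35 [0.5149374  0.19206968 0.10380719] [-1.00776676 -5.49895463  7.21570756] jaw 11.385228395025294 tilt 0.314640746950955
w 0.8110740414228212 r 0.060243301733681656 z-z0 0.00880719435901732
[0.55997248 0.15205597] [np.float64(0.5195759423197016), np.float64(0.19641946896856977), np.float64(0.1041673247220932)]
[{"translation": [-0.001, 0.011, -0.007], "delta_rot": [0.0, 0.0, 0.0]}, {"translation": [-0.002, 0.022, -0.013], "delta_rot": [0.0, 0.0, 0.0]}]
```

>>> jog_arm(
  steps=[
    {"translation": [-0.001, 0.011, -0.007], "delta_rot": [0, 0, 0]},
    {"translation": [-0.002, 0.022, -0.013], "delta_rot": [0, 0, 0]},
  ],
)

```text
clock: 14.6
position: [0.5191, 0.1963, 0.104]
tcp_rot: [0.546, 0.446, 0.548, -0.45]
force: [-1.6, -6.9, 5.4]
gripper_width: 0.0194
```

```bash
python3 tg.py 7.2;python3 sync.py; python3 arc.py 7.2 7.3 2
```

```text
T 5.838427415424133 Rad -4.066564143252641 lag [-0.5711076  -0.08880813 -0.25645625] 14.6
14.6 [0.5191187  0.19625412 0.10401606] [-1.57896539 -6.93765428  5.35844901] jaw 11.37956182654619 tilt 0.37656644922060833
w 0.909347823469794 r 0.06018727454056013 z-z0 0.009016061696008104
[0.55997248 0.15205597] [np.float64(0.524206715957531), np.float64(0.20023076081168528), np.float64(0.10429464867656671)]
[{"translation": [-0.001, 0.012, -0.006], "delta_rot": [0.0, 0.0, 0.0]}, {"translation": [-0.001, 0.023, -0.012], "delta_rot": [0.0, 0.0, 0.0]}]
```

>>> jog_arm(
  steps=[
    {"translation": [-0.001, 0.012, -0.006], "delta_rot": [0, 0, 0]},
    {"translation": [-0.001, 0.023, -0.012], "delta_rot": [0, 0, 0]},
  ],
)

```text
clock: 14.85
position: [0.5239, 0.2004, 0.1042]
tcp_rot: [0.546, 0.446, 0.548, -0.45]
force: [-1.8, -5.7, 6.3]
gripper_width: 0.0193
```

```bash
python3 tg.py 7.3;python3 sync.py; python3 arc.py 7.3 7.38 2
```

```text
T 4.843986817967927 Rad -3.5241012660835573 lag [-0.2599131   0.02349064 -0.06184003] 14.85
14.85 [0.52390511 0.20035393 0.10416219] [-1.78859748 -5.71702869  6.30595353] jaw 11.383341451309477 tilt 0.4035090858756357
w 1.0140153167705548 r 0.06027891274814725 z-z0 0.0091621893025772
[0.55997248 0.15205597] [np.float64(0.5281709786672014), np.float64(0.2029348939056466), np.float64(0.10439650784014554)]
[{"translation": [-0.001, 0.01, -0.003], "delta_rot": [0.0, 0.0, 0.0]}, {"translation": [-0.001, 0.019, -0.007], "delta_rot": [0.0, 0.0, 0.0]}]
```

>>> jog_arm(
  steps=[
    {"translation": [-0.001, 0.01, -0.003], "delta_rot": [0, 0, 0]},
    {"translation": [-0.001, 0.019, -0.007], "delta_rot": [0, 0, 0]},
  ],
)

```text
clock: 15.1
position: [0.5279, 0.203, 0.1043]
tcp_rot: [0.546, 0.446, 0.548, -0.45]
force: [-2.8, -3.7, 5.4]
gripper_width: 0.0194
```

```bash
python3 tg.py 7.38;python3 sync.py; python3 arc.py 7.38 7.48 2
```

```text
T 4.363772716204963 Rad -1.669001195923138 lag [-0.3033903   0.02052674 -0.10255293] 15.1
15.1 [0.52791431 0.20302834 0.10427406] [-2.81578822 -3.72819179  5.43538672] jaw 11.375102718651307 tilt 0.43370311854608795
w 1.0940226744571842 r 0.060215514815967694 z-z0 0.00927405956827354
[0.55997248 0.15205597] [np.float64(0.5334092700563837), np.float64(0.20585556391785848), np.float64(0.10452383179461905)]
[{"translation": [-0.001, 0.012, -0.003], "delta_rot": [0.0, 0.0, 0.0]}, {"translation": [-0.001, 0.024, -0.007], "delta_rot": [0.0, 0.0, 0.0]}]
```

>>> jog_arm(
  steps=[
    {"translation": [-0.001, 0.012, -0.003], "delta_rot": [0, 0, 0]},
    {"translation": [-0.001, 0.024, -0.007], "delta_rot": [0, 0, 0]},
  ],
)

```text
clock: 15.35
position: [0.5333, 0.206, 0.1044]
tcp_rot: [0.546, 0.446, 0.548, -0.45]
force: [-2.9, -3.7, 5.1]
gripper_width: 0.02
```

```bash
python3 tg.py 7.48;python3 sync.py; python3 arc.py 7.48 7.58 2
```

```text
T 4.245804984324915 Rad -1.9924700549784211 lag [-0.16396164  0.10866716 -0.0308737 ] 15.35
15.35 [0.53328887 0.20603679 0.10444591] [-2.92493601 -3.66627143  5.14368377] jaw 11.371079888669836 tilt 0.4480269878649385
w 1.1963541650949332 r 0.0602158077149116 z-z0 0.009445909335625086
[0.55997248 0.15205597] [np.float64(0.538912972273777), np.float64(0.2082386862186382), np.float64(0.10465115574909256)]
[{"translation": [-0.001, 0.012, -0.002], "delta_rot": [0.0, 0.0, 0.0]}, {"translation": [-0.001, 0.024, -0.004], "delta_rot": [0.0, 0.0, 0.0]}]
```

>>> jog_arm(
  steps=[
    {"translation": [-0.001, 0.012, -0.002], "delta_rot": [0, 0, 0]},
    {"translation": [-0.001, 0.024, -0.004], "delta_rot": [0, 0, 0]},
  ],
)

```text
clock: 15.6
position: [0.5399, 0.2087, 0.1048]
tcp_rot: [0.546, 0.446, 0.548, -0.45]
force: [-4.1, -3.6, 3.1]
gripper_width: 0.0196
```

```bash
python3 tg.py 7.58;python3 sync.py; python3 arc.py 7.58 7.68 2
```

```text
T 5.060989158916478 Rad -1.9092266482266829 lag [0.96053877 0.51927118 0.12365172] 15.6
15.6 [0.53993608 0.20872014 0.10477204] [-4.06887863 -3.56412463  3.10569937] jaw 11.3625852623804 tilt 0.3256156713518675
w 1.3155671556308473 r 0.060102290673158164 z-z0 0.009772036439093232
[0.55997248 0.15205597] [np.float64(0.5446270941461074), np.float64(0.21006044943771185), np.float64(0.10477847970356607)]
[{"translation": [0.0, 0.007, -0.001], "delta_rot": [0.0, 0.0, 0.0]}, {"translation": [0.0, 0.019, -0.002], "delta_rot": [0.0, 0.0, 0.0]}]
```

>>> jog_arm(
  steps=[
    {"translation": [0, 0.01, -0.001], "delta_rot": [0, 0, 0]},
    {"translation": [0, 0.019, -0.002], "delta_rot": [0, 0, 0]},
  ],
)

```text
clock: 15.85
position: [0.5461, 0.2106, 0.105]
tcp_rot: [0.547, 0.447, 0.547, -0.449]
force: [-3.7, -3.7, -1.2]
gripper_width: 0.0197
```

```bash
python3 tg.py 7.68;python3 sync.py; python3 arc.py 7.68 7.78 2
```

```text
T 4.494174121650914 Rad -2.6365351152081162 lag [1.61226228 0.47394653 0.28945532] 15.85
15.85 [0.54610665 0.2106201  0.1050344 ] [-3.67039261 -3.69826129 -1.2240618 ] jaw 11.361692331298258 tilt 0.15307555457434963
w 1.4229626349066082 r 0.06018320726756718 z-z0 0.010034395842605043
[0.55997248 0.15205597] [np.float64(0.5504945420564642), np.float64(0.21130265111918936), np.float64(0.1049058036580396)]
[{"translation": [0.001, 0.006, 0.001], "delta_rot": [0.0, 0.0, 0.0]}, {"translation": [0.0, 0.018, 0.001], "delta_rot": [0.0, 0.0, 0.0]}]
```

>>> jog_arm(
  steps=[
    {"translation": [0, 0.01, 0.001], "delta_rot": [0, 0, 0]},
    {"translation": [0, 0.018, 0.001], "delta_rot": [0, 0, 0]},
  ],
)

```text
clock: 16.1
position: [0.5512, 0.2115, 0.1053]
tcp_rot: [0.547, 0.448, 0.547, -0.449]
force: [-2.9, -3.6, -3.1]
gripper_width: 0.0196
```

```bash
python3 tg.py 7.78;python3 sync.py; python3 arc.py 7.8 7.9 2
```

```text
T 3.4024210943757995 Rad -3.0564063640278563 lag [0.60906544 0.28735161 0.26614155] 16.1
16.1 [0.55117677 0.21154886 0.10528889] [-2.87689512 -3.55549767 -3.09746847] jaw 11.35056261879044 tilt 0.08084548908641742
w 1.5086633240018799 r 0.06013957133038144 z-z0 0.010288892769157565
[0.55997248 0.15205597] [np.float64(0.5576552517760708), np.float64(0.21201121174728932), np.float64(0.10505859240340781)]
[{"translation": [0.001, 0.014, 0.002], "delta_rot": [0.0, 0.0, 0.0]}, {"translation": [0.001, 0.026, 0.003], "delta_rot": [0.0, 0.0, 0.0]}]
```

>>> jog_arm(
  steps=[
    {"translation": [0, 0.012, 0.001], "delta_rot": [0, 0, 0]},
    {"translation": [0, 0.024, 0.003], "delta_rot": [0, 0, 0]},
  ],
)

```text
clock: 16.35
position: [0.556, 0.212, 0.1052]
tcp_rot: [0.546, 0.447, 0.548, -0.449]
force: [-10.3, -1.6, 0.5]
gripper_width: 0.0199
```

```bash
python3 tg.py 7.9;python3 sync.py; python3 arc.py 7.89 7.99 2
```

```text
T 10.386469477511174 Rad -1.2120842145264672 lag [-1.71783849 -0.07912687  0.17297643] 16.35
16.35 [0.55597906 0.21201358 0.10520281] [-10.33190936  -1.61231054   0.52100932] jaw 11.342309875090653 tilt 0.22407647804258263
w 1.5889389941705736 r 0.06009044575633274 z-z0 0.010202814263898102
[0.55997248 0.15205597] [np.float64(0.5630533199438337), np.float64(0.21197682614234845), np.float64(0.10517318396243398)]
[{"translation": [0.0, 0.016, 0.003], "delta_rot": [0.0, 0.0, 0.0]}, {"translation": [0.0, 0.028, 0.006], "delta_rot": [0.0, 0.0, 0.0]}]
```

The tangential force jumped from 4 to 10 N, as it would at the upper stop. A 2 mm nudge should confirm it by adding about 3 N.

>>> jog_arm(
  steps=[
    {"translation": [0, 0.006, 0.001], "delta_rot": [0, 0, 0]},
    {"translation": [0, 0.006, 0.001], "delta_rot": [0, 0, 0]},
    {"translation": [0, 0.006, 0.001], "delta_rot": [0, 0, 0]},
  ],
)

```text
clock: 16.73
position: [0.5566, 0.2121, 0.1052]
tcp_rot: [0.546, 0.447, 0.548, -0.449]
force: [-10.5, -1.5, 1.2]
gripper_width: 0.0197
```

```bash
python3 tg.py 7.9;python3 sync.py
```

```text
T 10.545430954923399 Rad -1.0723095229193327 lag [-6.48829889e+00  2.02233082e-01  4.22225519e-03] 16.725
16.725 [0.556649   0.21212179 0.10517939] [-10.49615041  -1.4787793    1.16204286] jaw 11.351466239647177 tilt 0.29908168716094385
w 1.6001705628177247 r 0.060157688167098745 z-z0 0.010179390117883227
```

>>> jog_arm(
  steps=[
    {"translation": [0, 0.008, 0.001], "delta_rot": [0, 0, 0]},
    {"translation": [0, 0.008, 0.001], "delta_rot": [0, 0, 0]},
  ],
)

```text
clock: 16.98
position: [0.558, 0.2122, 0.1051]
tcp_rot: [0.545, 0.446, 0.549, -0.45]
force: [-13.3, -1.3, 2.2]
gripper_width: 0.0196
```

```bash
python3 tg.py 7.9;python3 sync.py; python3 - <<'E'
from h import *
from station import *
for n in("wrist","scene"):
    i=camera_info(n);p,d=camera(n);np.savez(n+"7.npz",p=p,d=d,**i)
    c=p[150:300,170:350] if n=="wrist" else p[110:230,230:350]
    cv2.imwrite(f"pics/{n}7.png",cv2.resize(c,None,fx=4,fy=4,interpolation=cv2.INTER_CUBIC)[:,:,::-1])
E
```

```text
T 13.360555855502577 Rad -0.8148475603090881 lag [ 1.37951929  0.0917568  -0.08891415] 16.975
16.975 [0.55802852 0.21221354 0.10509048] [-13.3191184   -1.33023093   2.160449  ] jaw 11.343826801942697 tilt 0.37673356069399216
w 1.6231416024122296 r 0.06018897100044341 z-z0 0.01009047596617861
```

View pics/wrist7.png

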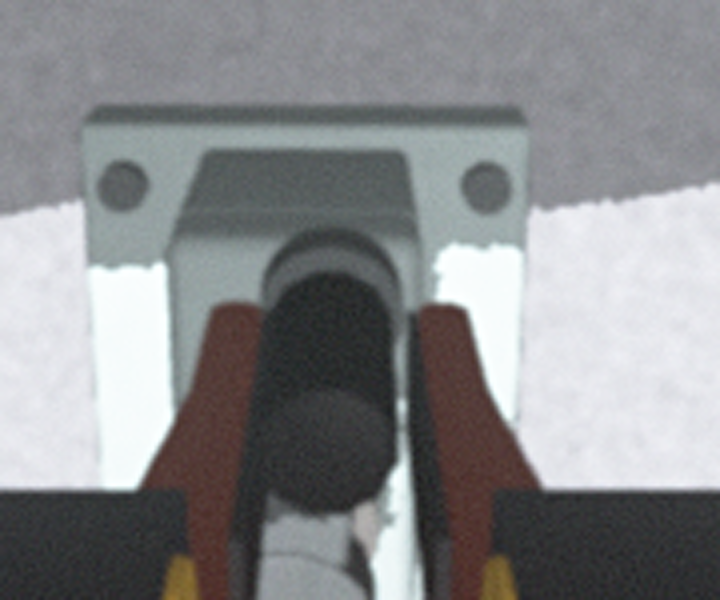

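View pics/scene7.png

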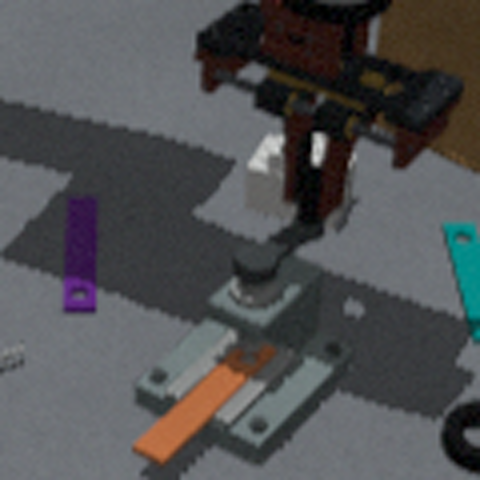

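Confirmed as the stop: 1.4 mm further added 2.8 N. The bar is still in place. I'll relax the flex, open, and lift off.

>>> jog_arm(
  steps=[
    {"translation": [0, -0.012, 0], "delta_rot": [0, 0, 0]},
    {"translation": [0, -0.02, 0], "delta_rot": [0, 0, 0]},
    {"translation": [0, -0.02, 0], "delta_rot": [0, 0, 0]},
  ],
)

```text
clock: 17.45
position: [0.5546, 0.2117, 0.1053]
tcp_rot: [0.546, 0.447, 0.548, -0.449]
force: [-6.6, -0.2, -2.7]
gripper_width: 0.0195
```

```bash
python3 tg.py 7.9;python3 sync.py
```

```text
T 6.626272572751182 Rad 0.09514822906498208 lag [-3.44233073 -0.53080539  0.2460644 ] 17.45
17.45 [0.55458619 0.21168274 0.10533654] [-6.62500372 -0.16083269 -2.68022803] jaw 11.348910930532888 tilt 0.18580757309647555
w 1.5653559074688776 r 0.0598695514581102 z-z0 0.010336540366418762
```

>>> jog_arm(
  steps=[
    {"translation": [0, -0.012, 0], "delta_rot": [0, 0, 0]},
    {"translation": [0, -0.012, 0], "delta_rot": [0, 0, 0]},
  ],
)

```text
clock: 17.7
position: [0.5527, 0.2113, 0.1055]
tcp_rot: [0.547, 0.448, 0.547, -0.448]
force: [-3.7, 0.5, -3.3]
gripper_width: 0.0194
```

>>> jog_arm(
  steps=[
    {"translation": [0, 0, 0], "delta_rot": [0, 0, 0]},
    {"translation": [0, 0, 0], "delta_rot": [0, 0, 0]},
    {"translation": [0, 0, 0], "delta_rot": [0, 0, 0]},
    {"translation": [-0.1, 0, 0], "delta_rot": [0, 0, 0]},
    {"translation": [-0.22, 0, 0], "delta_rot": [0, 0, 0]},
    {"translation": [-0.36, 0, 0], "delta_rot": [0, 0, 0]},
    {"translation": [-0.36, 0, 0], "delta_rot": [0, 0, 0]},
  ],
  gripper=45,
)

```text
clock: 18.58
position: [0.5561, 0.2117, 0.1993]
tcp_rot: [0.548, 0.45, 0.546, -0.446]
force: [1.1, -1.0, -1.3]
gripper_width: 0.045
```

```bash
python3 sync.py; python3 - <<'E'
from h import *
from station import *
for n in("top","scene"):
    i=camera_info(n);p,d=camera(n);np.savez(n+"8.npz",p=p,d=d,**i)
    c=p[150:230,180:290] if n=="top" else p[110:230,230:350]
    cv2.imwrite(f"pics/{n}8.png",cv2.resize(c,None,fx=5,fy=5,interpolation=cv2.INTER_CUBIC)[:,:,::-1])
E
```

```text
18.575 [0.55607083 0.21165275 0.19926514] [ 1.13017225 -0.9708254  -1.34585104] jaw 11.353227350956159 tilt 0.43249895044902104
w 1.590070635807248 r 0.05972435371160647 z-z0 0.10426513878702473
```

View pics/scene8.png

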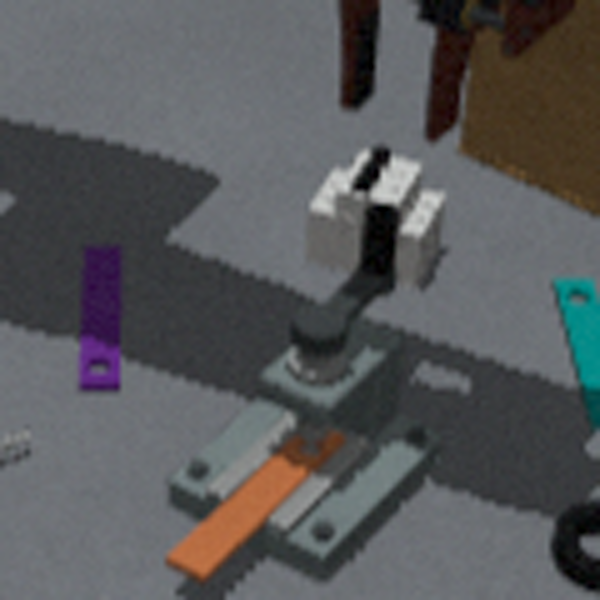

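```bash
python3 - <<'E'
from h import *
u=np.array([np.sin(np.radians(11.4)),-np.cos(np.radians(11.4))]);A=np.array([.5598,.1521]);g=A+.104*u;print(g)
R=down(np.radians(11.35))
plan([[*g,.199],[*g,.06]],[R,R])
E
```

```text
[0.58035636 0.0501518 ]
[{"translation": [0.0, -0.032, 0.652], "delta_rot": [0.0, 0.0, -0.002]}, {"translation": [0.556, -0.036, 0.653], "delta_rot": [0.0, 0.0, -0.002]}]
```

>>> jog_arm(
  steps=[
    {"translation": [0, -0.01, 0.2], "delta_rot": [0, 0, -0.002]},
    {"translation": [0, -0.02, 0.4], "delta_rot": [0, 0, -0.002]},
    {"translation": [0, -0.032, 0.652], "delta_rot": [0, 0, -0.002]},
    {"translation": [0.2, -0.034, 0.653], "delta_rot": [0, 0, -0.002]},
    {"translation": [0.4, -0.036, 0.653], "delta_rot": [0, 0, -0.002]},
    {"translation": [0.556, -0.036, 0.653], "delta_rot": [0, 0, -0.002]},
    {"translation": [0.556, -0.036, 0.653], "delta_rot": [0, 0, -0.002]},
    {"translation": [0.556, -0.036, 0.653], "delta_rot": [0, 0, -0.002]},
    {"translation": [0.556, -0.036, 0.653], "delta_rot": [0, 0, -0.002]},
  ],
  gripper=45,
)

```text
clock: 19.8
position: [0.578, 0.0491, 0.0585]
tcp_rot: [0.546, 0.447, 0.548, -0.449]
force: [-0.7, 0.3, 1.0]
gripper_width: 0.0446
```

```bash
python3 - <<'E'
from h import *
print(getc()[0])
E
python3 sync.py; python3 - <<'E'
from h import *
from station import *
i=camera_info("wrist");p,d=camera("wrist");np.savez("wrist9.npz",p=p,d=d,**i)
s=read_state();P=cloud(i,d);t=s["position"]
cv2.imwrite("pics/wrist9.png",cv2.resize(p[100:320,130:400],None,fx=2.8,fy=2.7,interpolation=cv2.INTER_CUBIC)[:,:,::-1])
v,u=np.mgrid[:384,:512]
m=(P[...,2]>t[2]+.02)&(d>0)&(d<.2)&(np.hypot(P[...,0]-t[0],P[...,1]-t[1])<.06);q=P[m]
print("tip dz",np.percentile(q[:,2]-t[2],[0,1,3]))
h=cv2.cvtColor(p,cv2.COLOR_RGB2HSV)
m=(h[...,0]>4)&(h[...,0]<25)&(h[...,1]>100)&(P[...,2]>.02)&(P[...,2]<.034)&(np.hypot(P[...,0]-.58,P[...,1]-.06)<.1)
q=P[m];print(len(q),np.median(q[:,2]),cv2.minAreaRect((q[:,:2]*1000).astype(np.float32)))
yy=[q[(q[:,1]>a)&(q[:,1]<a+.01)][:,0] for a in(.03,.04,.05,.06,.07)];print([(x.min(),x.max()) if len(x) else 0 for x in yy])
# tag finger inner edges row 232..
print([(r,np.where((d[r]>0)&(d[r]<.2)&(P[r,:,2]>t[2]+.02))[0][[0,-1]] if ((d[r]>0)&(d[r]<.2)).any() else 0) for r in(230,240)])
E
```

```text
[0.58037621 0.05017087 0.06003363]
19.8 [0.57802058 0.04912884 0.05851887] [-0.65644144  0.3172634   0.95741777] jaw 11.367004101170169 tilt 0.1924817244700507
w 4.6234538056272605 r 0.10449750301945912 z-z0 -0.03648113190467016
tip dz [0.03327073 0.04395594 0.05987868]
4142 0.027253869607010508 ((575.9506225585938, 77.49020385742188), (26.13253402709961, 103.57935333251953), 10.771178245544434)
[(np.float64(0.5707796537789958), np.float64(0.5975609340418908)), (np.float64(0.5688756445937548), np.float64(0.5955639867024284)), (np.float64(0.5669779949051821), np.float64(0.5937843812497166)), (np.float64(0.5642448109363116), np.float64(0.5919940557170109)), (np.float64(0.5623363897218966), np.float64(0.5903653101514574))]
[(230, array([199, 310])), (240, array([195, 314]))]
```

View pics/wrist9.png

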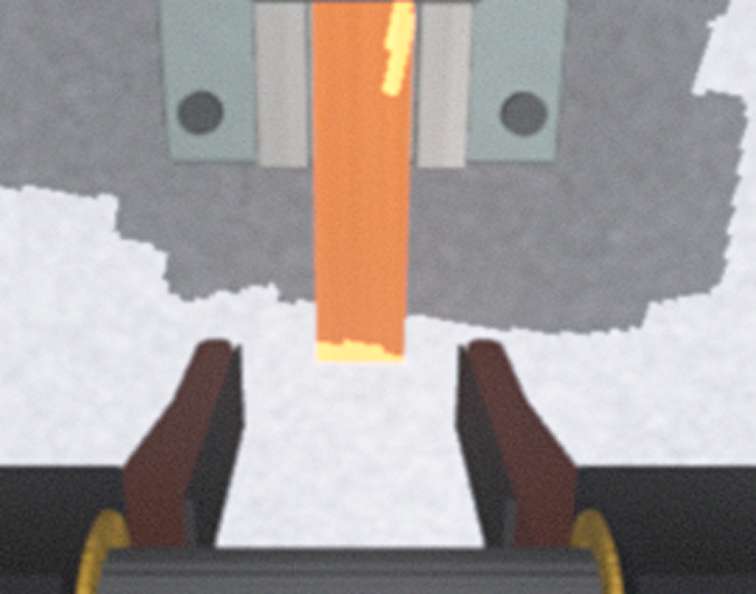

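The wrist view shows the bar between the fingers, slightly to the right, with its end at crop (360,350). Its measured centre is (0.581, 0.050) at z 0.027. I'll correct and descend in two stages.

```bash
python3 sync.py; python3 - <<'E'
from h import *
R=down(np.radians(11.35))
plan([[.5808,.0502,.005]],[R])
E
```

```text
19.85 [0.57789282 0.04911625 0.05848763] [-0.76029586  0.08943976 -0.18481917] jaw 11.365068107689195 tilt 0.1963996044096746
w 4.624678976987766 r 0.10448791851764459 z-z0 -0.03651237022352021
[{"translation": [0.214, 0.013, -0.002], "delta_rot": [0.0, 0.0, 0.001]}]
```

>>> jog_arm(
  steps=[
    {"translation": [0.1, 0.013, -0.002], "delta_rot": [0, 0, 0.001]},
    {"translation": [0.214, 0.013, -0.002], "delta_rot": [0, 0, 0.001]},
    {"translation": [0.214, 0.013, -0.002], "delta_rot": [0, 0, 0.001]},
    {"translation": [0.214, 0.013, -0.002], "delta_rot": [0, 0, 0.001]},
    {"translation": [0.214, 0.013, -0.002], "delta_rot": [0, 0, 0.001]},
  ],
)

```text
clock: 20.48
position: [0.5805, 0.0501, 0.0048]
tcp_rot: [0.547, 0.448, 0.547, -0.448]
force: [-0.3, 0.2, -0.1]
gripper_width: 0.0451
```

```bash
python3 tg.py 0; python3 sync.py; python3 - <<'E'
from h import *
R=down(np.radians(11.35))
plan([[.581,.0502,-.023]],[R])
E
```

```text
T -0.24033481941440166 Rad 0.2406698533703609 lag [-0.28510122 -0.08869185 -0.20493593] 20.475
20.475 [0.58052089 0.05010198 0.00477175] [-0.26012781  0.21912628 -0.13213715] jaw 11.36047731441014 tilt 0.049596258797934764
w 4.598155936189283 r 0.10400410641439298 z-z0 -0.09022825453379846
[{"translation": [0.111, 0.002, 0.0], "delta_rot": [0.0, 0.0, 0.0]}]
```

>>> jog_arm(
  steps=[
    {"translation": [0.05, 0.002, 0], "delta_rot": [0, 0, 0]},
    {"translation": [0.08, 0.002, 0], "delta_rot": [0, 0, 0]},
    {"translation": [0.111, 0.002, 0], "delta_rot": [0, 0, 0]},
    {"translation": [0.111, 0.002, 0], "delta_rot": [0, 0, 0]},
  ],
)

```text
clock: 20.98
position: [0.5791, 0.05, -0.0254]
tcp_rot: [0.546, 0.447, 0.548, -0.449]
force: [0.2, -0.1, 0.4]
gripper_width: 0.0452
```

```bash
python3 tg.py 0; python3 - <<'E'
from h import *
from station import *
for n in("wrist","scene"):
    i=camera_info(n);p,d=camera(n);np.savez(n+"10.npz",p=p,d=d,**i)
    c=p[150:300,170:350] if n=="wrist" else p[130:250,220:350]
    cv2.imwrite(f"pics/{n}10.png",cv2.resize(c,None,fx=4,fy=4,interpolation=cv2.INTER_CUBIC)[:,:,::-1])
E
```

```text
T 0.10763388232062368 Rad -0.1919187867417561 lag [-1.92094515 -0.13936196 -2.46095887] 20.975
```

View pics/wrist10.png

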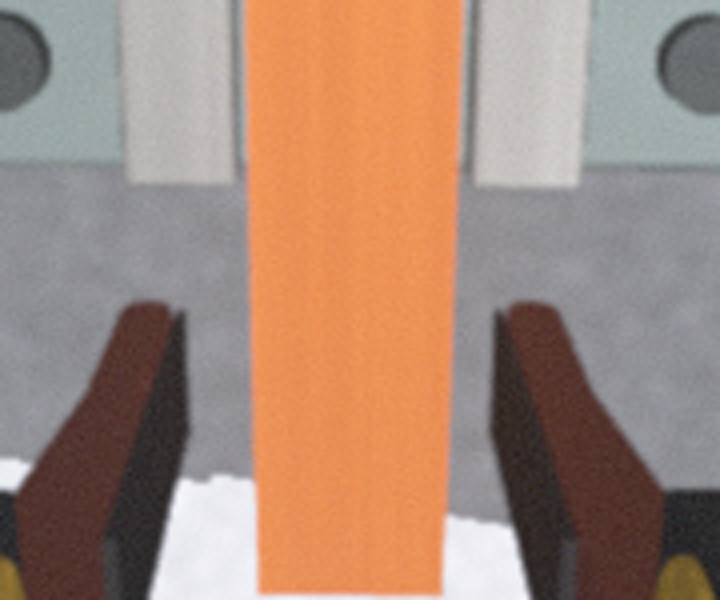

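View pics/scene10.png

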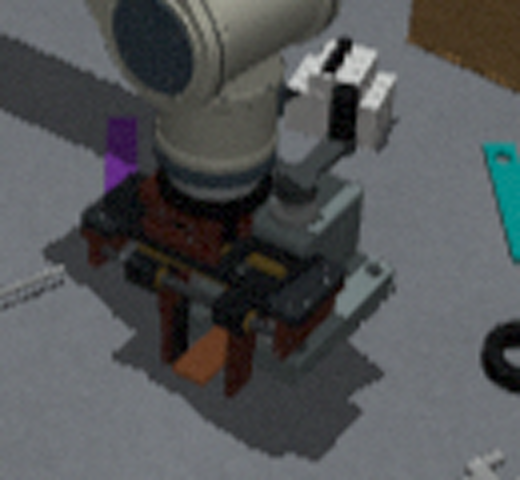

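>>> jog_arm(
  steps=[
    {"translation": [0, 0, 0], "delta_rot": [0, 0, 0]},
    {"translation": [0, 0, 0], "delta_rot": [0, 0, 0]},
  ],
)

```text
clock: 21.32
position: [0.58, 0.0501, -0.0242]
tcp_rot: [0.546, 0.447, 0.548, -0.449]
force: [1.0, 0.1, -0.2]
gripper_width: 0.0447
```

```bash
python3 tg.py 0; python3 sync.py
```

```text
T -0.004614125094383206 Rad -0.969419882928703 lag [-0.94422268 -0.08557438 -1.20082594] 21.325
21.325 [ 0.5800467   0.05010184 -0.02417947] [ 0.96555872  0.08655955 -0.15598445] jaw 11.357435880000946 tilt 0.15191736963789182
w 4.6026295905517935 r 0.10391159712710255 z-z0 -0.11917947260051992
```

>>> jog_arm(
  steps=[
    {"translation": [0, 0.003, 0], "delta_rot": [0, 0, 0]},
    {"translation": [0, 0.003, 0], "delta_rot": [0, 0, 0]},
    {"translation": [0, 0.003, 0], "delta_rot": [0, 0, 0]},
    {"translation": [0, 0.003, 0], "delta_rot": [0, 0, 0]},
  ],
  gripper=15,
  force=8,
)

```text
clock: 21.82
position: [0.5807, 0.0503, -0.0244]
tcp_rot: [0.546, 0.447, 0.548, -0.449]
force: [-0.2, 0.8, -0.3]
gripper_width: 0.026
```

```bash
python3 sync.py
```

```text
21.825 [ 0.58071895  0.05025319 -0.02438569] [-0.21731514  0.84377198 -0.31237787] jaw 11.35527813854114 tilt 0.16384030157425805
w 4.595999548987961 r 0.10389525390698764 z-z0 -0.1193856873819348
```

>>> jog_arm(
  steps=[
    {"translation": [0, 0, 0], "delta_rot": [0, 0, 0]},
    {"translation": [0, 0, 0.01], "delta_rot": [0, 0, 0]},
    {"translation": [0, 0, 0.025], "delta_rot": [0, 0, 0]},
    {"translation": [0, 0, 0.04], "delta_rot": [0, 0, 0]},
    {"translation": [0, 0, 0.06], "delta_rot": [0, 0, 0]},
  ],
  gripper=15,
  force=45,
)

```text
clock: 22.45
position: [0.5835, 0.0352, -0.0245]
tcp_rot: [0.546, 0.447, 0.548, -0.449]
force: [-0.2, 1.7, -0.2]
gripper_width: 0.0254
```

```bash
python3 sync.py
```

```text
22.45 [ 0.58345871  0.03523426 -0.02451252] [-0.15345097  1.65612236 -0.15513601] jaw 11.363398191079646 tilt 0.1926085923949112
w 4.59863888977814 r 0.11915920783730441 z-z0 -0.11951251913261235
```

>>> jog_arm(
  steps=[
    {"translation": [-0.002, 0, 0.03], "delta_rot": [0, 0, 0]},
    {"translation": [-0.004, 0, 0.07], "delta_rot": [0, 0, 0]},
    {"translation": [-0.006, 0, 0.11], "delta_rot": [0, 0, 0]},
    {"translation": [-0.006, 0, 0.15], "delta_rot": [0, 0, 0]},
    {"translation": [-0.006, 0, 0.19], "delta_rot": [0, 0, 0]},
    {"translation": [-0.006, 0, 0.23], "delta_rot": [0, 0, 0]},
    {"translation": [-0.006, 0, 0.28], "delta_rot": [0, 0, 0]},
    {"translation": [-0.006, 0, 0.33], "delta_rot": [0, 0, 0]},
    {"translation": [-0.006, 0, 0.38], "delta_rot": [0, 0, 0]},
    {"translation": [-0.006, 0, 0.43], "delta_rot": [0, 0, 0]},
    {"translation": [-0.006, 0, 0.46], "delta_rot": [0, 0, 0]},
    {"translation": [-0.006, 0, 0.46], "delta_rot": [0, 0, 0]},
  ],
)

```text
clock: 23.95
position: [0.6063, -0.0778, -0.023]
tcp_rot: [0.546, 0.447, 0.547, -0.449]
force: [0.0, -1.1, -1.6]
gripper_width: 0.0255
```

```bash
python3 sync.py; python3 - <<'E'
from h import *
from station import *
for n in("wrist","scene"):
    i=camera_info(n);p,d=camera(n);np.savez(n+"11.npz",p=p,d=d,**i)
    c=p[120:300,150:370] if n=="wrist" else p[130:280,200:350]
    cv2.imwrite(f"pics/{n}11.png",cv2.resize(c,None,fx=3.3,fy=3.3,interpolation=cv2.INTER_CUBIC)[:,:,::-1])
E
```

```text
23.95 [ 0.60625929 -0.07781246 -0.02295758] [ 0.02426558 -1.14069377 -1.64974678] jaw 11.304570498821498 tilt 0.17450676650393787
w 4.598332431221958 r 0.23448233523084802 z-z0 -0.11795758002297999
```

View pics/wrist11.png

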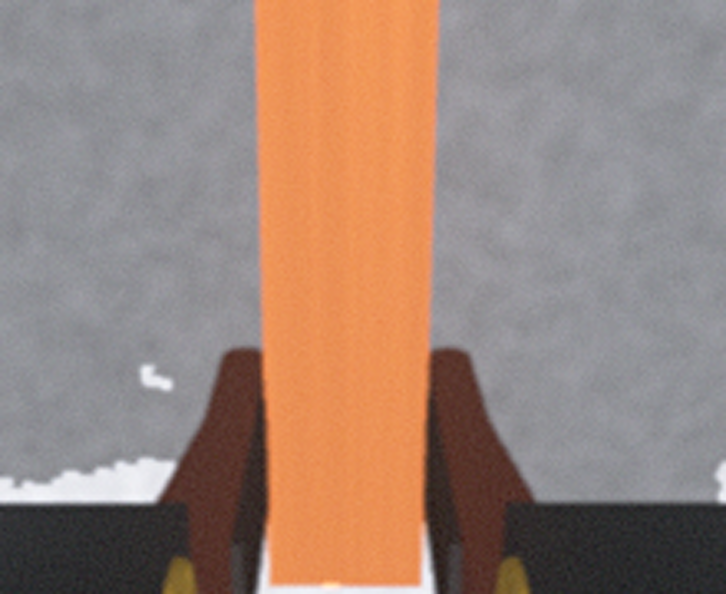

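View pics/scene11.png

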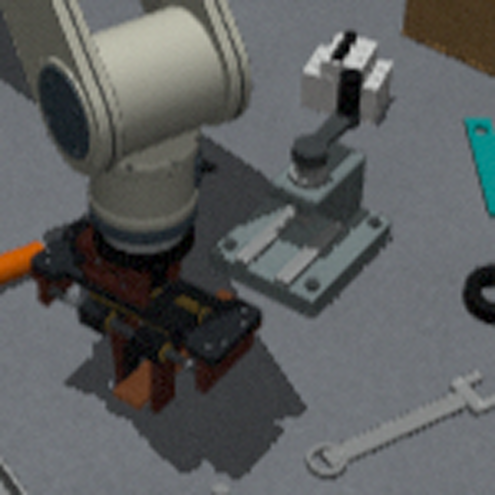

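The bar is out and held level, with about 1.6 N of weight on the wrist, and the screw still stands wound back. In this grasp the fingertips reach about 13 mm below the bar, so a direct release in the tray would be a drop. I'll first rest the bar across the tray's two long walls (150 mm over 130 mm), regrip it at its middle close to the tips, and then lay it on the floor.

```bash
python3 - <<'E'
from h import *
T=dict(np.load("top8.npz"));P=cloud(T,T["d"])
q=P[(P[...,2]>.022)&(P[...,2]<.036)&(P[...,0]>.3)&(P[...,0]<.75)&(P[...,1]<-.17)&(P[...,1]>-.42)]
print('tray',cv2.minAreaRect((q[:,:2]*1000).astype(np.float32)),np.median(q[:,2]))
R=down(np.radians(-8.9))
R1=down(np.radians(11.3))
p0=getc()[0]
plan([[p0[0],p0[1],.06],[.542,-.316,.06]],[R1,R])
E
```

```text
tray ((549.4705200195312, -271.87738037109375), (130.80227661132812, 250.34983825683594), 81.14759063720703) 0.029348612785366206
[{"translation": [-0.332, -0.001, 0.0], "delta_rot": [0.0, 0.0, 0.001]}, {"translation": [-0.33, -0.44, 0.884], "delta_rot": [0.112, 0.0, 0.001]}]
```

>>> jog_arm(
  steps=[
    {"translation": [-0.1, 0, 0], "delta_rot": [0, 0, 0]},
    {"translation": [-0.2, 0, 0], "delta_rot": [0, 0, 0]},
    {"translation": [-0.33, 0, 0], "delta_rot": [0, 0, 0]},
    {"translation": [-0.33, -0.05, 0.1], "delta_rot": [0.01, 0, 0]},
    {"translation": [-0.33, -0.12, 0.24], "delta_rot": [0.03, 0, 0]},
    {"translation": [-0.33, -0.2, 0.4], "delta_rot": [0.05, 0, 0]},
    {"translation": [-0.33, -0.28, 0.56], "delta_rot": [0.07, 0, 0]},
    {"translation": [-0.33, -0.36, 0.72], "delta_rot": [0.09, 0, 0]},
    {"translation": [-0.33, -0.42, 0.84], "delta_rot": [0.11, 0, 0.001]},
    {"translation": [-0.33, -0.44, 0.884], "delta_rot": [0.112, 0, 0.001]},
    {"translation": [-0.33, -0.44, 0.884], "delta_rot": [0.112, 0, 0.001]},
    {"translation": [-0.33, -0.44, 0.884], "delta_rot": [0.112, 0, 0.001]},
    {"translation": [-0.33, -0.44, 0.884], "delta_rot": [0.112, 0, 0.001]},
  ],
)

```text
clock: 25.68
position: [0.5424, -0.3143, 0.0599]
tcp_rot: [-0.461, -0.536, -0.461, 0.537]
force: [-0.3, 0.3, -0.8]
gripper_width: 0.0254
```

```bash
python3 tg.py 0; python3 sync.py; python3 - <<'E'
from h import *
from station import *
for n in("wrist","scene"):
    i=camera_info(n);p,d=camera(n);np.savez(n+"12.npz",p=p,d=d,**i)
    c=p[60:320,100:420] if n=="wrist" else p[200:330,110:270]
    cv2.imwrite(f"pics/{n}12.png",cv2.resize(c,None,fx=2.2 if n=="wrist" else 4,fy=2.2 if n=="wrist" else 4,interpolation=cv2.INTER_CUBIC)[:,:,::-1])
    P=cloud(i,d);h=cv2.cvtColor(p,cv2.COLOR_RGB2HSV);m=(h[...,0]>4)&(h[...,0]<25)&(h[...,1]>100)&(P[...,2]>.06)&(P[...,2]<.16)&(np.hypot(P[...,0]-.55,P[...,1]+.27)<.15)
    q=P[m];print(n,len(q),cv2.minAreaRect((q[:,:2]*1000).astype(np.float32)),q.min(0),q.max(0))
    if n=="wrist":
        far=q[q[:,1]>-.23];near=q[q[:,1]<-.3];print("tilt: far z",np.median(far[:,2]),"near z",np.median(near[:,2]))
E
```

```text
T -0.2889085166756526 Rad 0.28544760333997643 lag [0.48748139 1.76486695 0.00670193] 25.675
25.675 [ 0.54244914 -0.31427318  0.05988411] [-0.30885201  0.26374021 -0.79980754] jaw -8.69700135235204 tilt 0.020760367574589114
w 4.834596972265991 r 0.4666582731437814 z-z0 -0.03511588998622429
wrist 16564 ((546.7330322265625, -266.56231689453125), (148.22523498535156, 46.569637298583984), 86.85408020019531) [ 0.52156716 -0.34096462  0.09453761] [ 0.57389499 -0.19247292  0.15992984]
tilt: far z 0.11057435229540225 near z 0.11171282981715525
scene 265 ((553.934814453125, -266.4460144042969), (148.69924926757812, 36.821407318115234), 82.42876434326172) [ 0.52625722 -0.3408078   0.10088415] [ 0.5752611  -0.19083302  0.11621056]
```

View pics/wrist12.png

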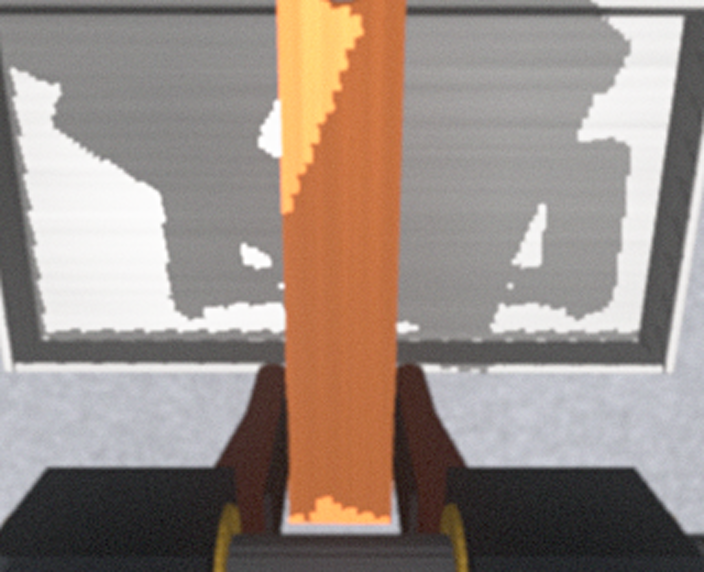

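View pics/scene12.png

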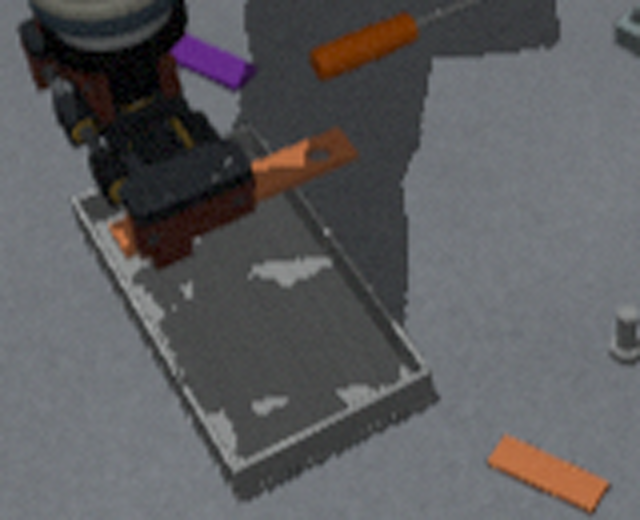

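Bar level, with its underside ≈ 0.105, which agrees with the expected 0.106. It spans the tray width; I'll shift it 4 mm in −y to even the overhang and lower it in two stages.

```bash
python3 - <<'E'
from h import *
R=down(np.radians(-8.9))
setc([.542,-.316,.06],R)   # settled command
plan([[.5415,-.3185,.005]],[R])
E
```

```text
[{"translation": [0.22, 0.0, 0.01], "delta_rot": [0.0, 0.0, 0.0]}]
```

>>> jog_arm(
  steps=[
    {"translation": [0.06, 0, 0.01], "delta_rot": [0, 0, 0]},
    {"translation": [0.12, 0, 0.01], "delta_rot": [0, 0, 0]},
    {"translation": [0.18, 0, 0.01], "delta_rot": [0, 0, 0]},
    {"translation": [0.22, 0, 0.01], "delta_rot": [0, 0, 0]},
    {"translation": [0.22, 0, 0.01], "delta_rot": [0, 0, 0]},
    {"translation": [0.22, 0, 0.01], "delta_rot": [0, 0, 0]},
    {"translation": [0.22, 0, 0.01], "delta_rot": [0, 0, 0]},
  ],
)

```text
clock: 26.65
position: [0.5422, -0.3183, 0.0055]
tcp_rot: [0.461, 0.537, 0.46, -0.537]
force: [1.1, -1.5, -1.8]
gripper_width: 0.0254
```

```bash
python3 tg.py 0; python3 sync.py
```

```text
T 1.5563295792588274 Rad -0.9842572918952939 lag [0.56640542 0.21267594 0.52954568] 26.65
26.65 [ 0.54217963 -0.31825722  0.00552955] [ 1.11231676 -1.46754066 -1.75700968] jaw -8.801490953292788 tilt 0.08705633416293362
w 4.834851337173069 r 0.470649646995418 z-z0 -0.08947045432468659
```

>>> jog_arm(
  steps=[
    {"translation": [0.02, 0, 0], "delta_rot": [0, 0, 0]},
    {"translation": [0.04, 0, 0], "delta_rot": [0, 0, 0]},
    {"translation": [0.06, 0, 0], "delta_rot": [0, 0, 0]},
    {"translation": [0.074, 0, 0], "delta_rot": [0, 0, 0]},
    {"translation": [0.08, 0, 0], "delta_rot": [0, 0, 0]},
    {"translation": [0.08, 0, 0], "delta_rot": [0, 0, 0]},
    {"translation": [0.08, 0, 0], "delta_rot": [0, 0, 0]},
  ],
)

```text
clock: 27.52
position: [0.5418, -0.3181, -0.015]
tcp_rot: [-0.46, -0.537, -0.46, 0.537]
force: [-0.1, -1.0, -1.8]
gripper_width: 0.025
```

```bash
python3 sync.py;  python3 - <<'E'
from h import *
from station import *
for n in("wrist","scene"):
    i=camera_info(n);p,d=camera(n);np.savez(n+"13.npz",p=p,d=d,**i)
    c=p[0:320,100:420] if n=="wrist" else p[200:330,110:270]
    cv2.imwrite(f"pics/{n}13.png",cv2.resize(c,None,fx=1.8 if n=="wrist" else 4,fy=1.8 if n=="wrist" else 4,interpolation=cv2.INTER_CUBIC)[:,:,::-1])
    P=cloud(i,d);h=cv2.cvtColor(p,cv2.COLOR_RGB2HSV);m=(h[...,0]>4)&(h[...,0]<25)&(h[...,1]>100)&(P[...,2]>.02)&(P[...,2]<.06)&(np.hypot(P[...,0]-.55,P[...,1]+.27)<.12)
    q=P[m];print(n,len(q),np.median(q[:,2]),q.min(0),q.max(0))
E
```

```text
27.525 [ 0.54182455 -0.31807584 -0.0149864 ] [-0.14414229 -0.95523892 -1.7707737 ] jaw -8.803805597742645 tilt 0.0398399743872535
w 4.835620096833551 r 0.47048195946136695 z-z0 -0.10998639765202062
wrist 16127 0.036171338828125364 [ 0.52168796 -0.34505838  0.02003254] [ 0.57356    -0.19631515  0.05999676]
scene 244 0.0367307795263276 [ 0.51868696 -0.34446498  0.02202617] [ 0.57366604 -0.19296802  0.04346585]
```

View pics/wrist13.png

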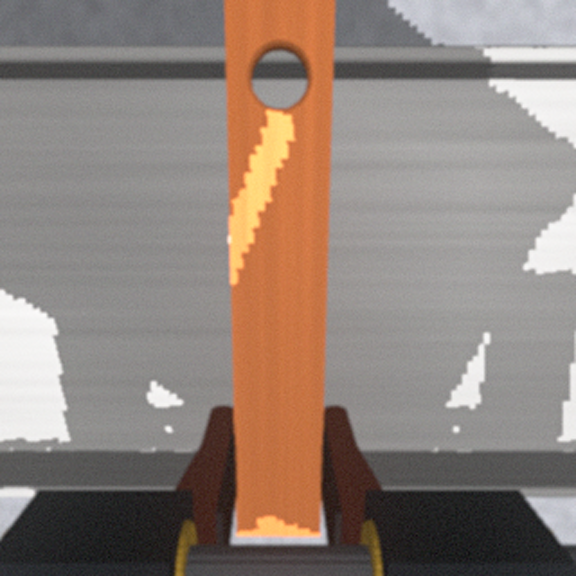

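View pics/scene13.png

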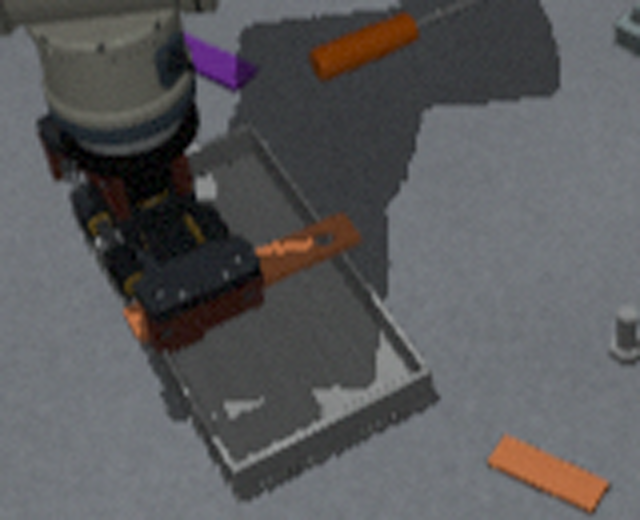

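The bar bridges both walls, with its ends overhanging about 7 and 10 mm and its top at 0.036. I'll lower it a last 0.75 mm and open gently.

>>> jog_arm(
  steps=[
    {"translation": [0.003, 0, 0], "delta_rot": [0, 0, 0]},
    {"translation": [0.003, 0, 0], "delta_rot": [0, 0, 0]},
    {"translation": [0.003, 0, 0], "delta_rot": [0, 0, 0]},
  ],
  force=10,
)

```text
clock: 28.0
position: [0.5419, -0.3181, -0.0157]
tcp_rot: [-0.46, -0.537, -0.46, 0.537]
force: [-0.5, -1.0, -0.3]
gripper_width: 0.0259
```

>>> jog_arm(
  steps=[
    {"translation": [0, 0, 0], "delta_rot": [0, 0, 0]},
    {"translation": [0, 0, 0], "delta_rot": [0, 0, 0]},
    {"translation": [0, 0, 0], "delta_rot": [0, 0, 0]},
    {"translation": [0, 0, 0], "delta_rot": [0, 0, 0]},
  ],
  gripper=42,
)

```text
clock: 28.5
position: [0.5418, -0.318, -0.0158]
tcp_rot: [-0.46, -0.537, -0.46, 0.537]
force: [-0.4, 0.4, -0.7]
gripper_width: 0.0417
```

```bash
python3 sync.py;  python3 - <<'E'
from h import *
from station import *
for n in("scene","wrist"):
    i=camera_info(n);p,d=camera(n)
    P=cloud(i,d);h=cv2.cvtColor(p,cv2.COLOR_RGB2HSV);m=(h[...,0]>4)&(h[...,0]<25)&(h[...,1]>100)&(P[...,2]>.03)&(P[...,2]<.042)&(np.hypot(P[...,0]-.55,P[...,1]+.27)<.12)
    q=P[m];print(n,len(q),np.median(q[:,2]),q.min(0),q.max(0),cv2.minAreaRect((q[:,:2]*1000).astype(np.float32)))
cv2.imwrite("pics/w14.png",p[:,:,::-1])
E
```

```text
28.5 [ 0.54177164 -0.31798862 -0.01583244] [-0.36386617  0.42718744 -0.72953464] jaw -8.79969142531224 tilt 0.032916328069574785
w 4.835739636735696 r 0.47039684589223846 z-z0 -0.1108324393799007
scene 249 0.03587580442146349 [ 0.52541915 -0.34446157  0.03038322] [ 0.57289109 -0.19409364  0.04051496] ((556.970458984375, -270.5226745605469), (149.3431396484375, 45.03789520263672), 82.74925994873047)
wrist 15314 0.03524637976441927 [ 0.51494862 -0.3448379   0.03000684] [ 0.57294075 -0.19654115  0.04187578] ((554.3790283203125, -272.31524658203125), (148.41421508789062, 57.44873809814453), 73.03849029541016)
```

View pics/w14.png

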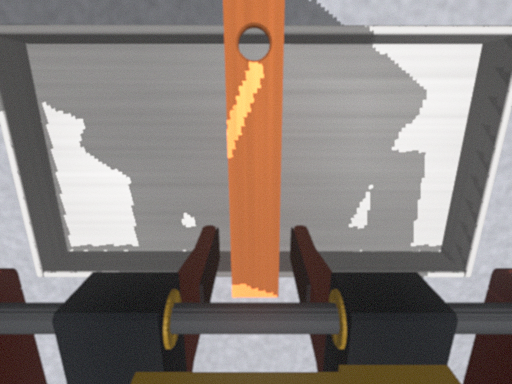

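The bar rests on both walls, so I'll slide the open fingers up 9 mm and 48 mm along the bar to its middle, with the tips just under it.

>>> jog_arm(
  steps=[
    {"translation": [-0.018, 0, 0], "delta_rot": [0, 0, 0]},
    {"translation": [-0.035, 0, -0.03], "delta_rot": [0, 0, 0]},
    {"translation": [-0.035, 0, -0.08], "delta_rot": [0, 0, 0]},
    {"translation": [-0.035, 0, -0.13], "delta_rot": [0, 0, 0]},
    {"translation": [-0.035, 0, -0.17], "delta_rot": [0, 0, 0]},
    {"translation": [-0.035, 0, -0.192], "delta_rot": [0, 0, 0]},
    {"translation": [-0.035, 0, -0.192], "delta_rot": [0, 0, 0]},
    {"translation": [-0.035, 0, -0.192], "delta_rot": [0, 0, 0]},
    {"translation": [-0.035, 0, -0.192], "delta_rot": [0, 0, 0]},
  ],
)

```text
clock: 29.72
position: [0.549, -0.2709, -0.0071]
tcp_rot: [-0.46, -0.537, -0.46, 0.537]
force: [0.0, -0.2, 0.1]
gripper_width: 0.0418
```

```bash
python3 sync.py
```

```text
29.725 [ 0.549041   -0.27093413 -0.00712944] [ 0.04755183 -0.15359245  0.05343626] jaw -8.829948822294895 tilt 0.03733848328076544
w 4.822875038049997 r 0.42313132988568986 z-z0 -0.10212944117435757
```

Close, force up, and lift a little as a test.

>>> jog_arm(
  steps=[
    {"translation": [0, 0, 0], "delta_rot": [0, 0, 0]},
    {"translation": [0, 0, 0], "delta_rot": [0, 0, 0]},
    {"translation": [0, 0, 0], "delta_rot": [0, 0, 0]},
    {"translation": [0, 0, 0], "delta_rot": [0, 0, 0]},
  ],
  gripper=15,
  force=30,
)

```text
clock: 30.22
position: [0.549, -0.2707, -0.0071]
tcp_rot: [-0.46, -0.537, -0.46, 0.537]
force: [-0.6, -0.8, 0.9]
gripper_width: 0.0254
```

>>> jog_arm(
  steps=[
    {"translation": [-0.03, 0, 0], "delta_rot": [0, 0, 0]},
    {"translation": [-0.06, 0, 0], "delta_rot": [0, 0, 0]},
    {"translation": [-0.06, 0, 0], "delta_rot": [0, 0, 0]},
    {"translation": [-0.06, 0, 0], "delta_rot": [0, 0, 0]},
  ],
)

```text
clock: 30.72
position: [0.5491, -0.2705, 0.008]
tcp_rot: [-0.46, -0.537, -0.46, 0.537]
force: [-0.0, -0.4, -1.9]
gripper_width: 0.0257
```

```bash
python3 sync.py;  python3 - <<'E'
from h import *
from station import *
for n in("scene","wrist"):
    i=camera_info(n);p,d=camera(n);s=read_state()
    P=cloud(i,d);h=cv2.cvtColor(p,cv2.COLOR_RGB2HSV);m=(h[...,0]>4)&(h[...,0]<25)&(h[...,1]>100)&(P[...,2]>.03)&(P[...,2]<.07)&(np.hypot(P[...,0]-.55,P[...,1]+.27)<.12)
    q=P[m];print(n,len(q),np.percentile(q[:,2],[10,50,90]),q.min(0),q.max(0))
cv2.imwrite("pics/w15.png",p[:,:,::-1])
E
```

```text
30.725 [ 0.54907064 -0.27052975  0.00801623] [-0.02305451 -0.37905259 -1.93541027] jaw -8.804583757912889 tilt 0.03570639498212123
w 4.822829657416424 r 0.42272632510780517 z-z0 -0.08698377357371337
scene 278 [0.04899603 0.05133919 0.05371107] [ 0.50772135 -0.34439314  0.03108866] [ 0.57357897 -0.19463442  0.06261383]
wrist 9860 [0.0493837  0.0502007  0.05108098] [ 0.52612787 -0.34560161  0.04192905] [ 0.5735725  -0.19271151  0.06995512]
```

View pics/w15.png

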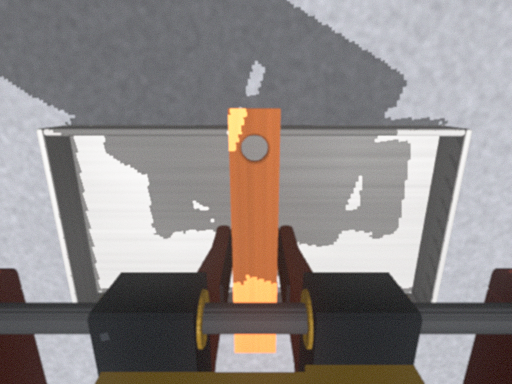

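Bar lifted level (1.9 N, underside ≈ 2.7 mm above the tips). I'll lift, turn 90° to the tray's long axis, and settle.

>>> jog_arm(
  steps=[
    {"translation": [-0.08, 0, 0], "delta_rot": [0, 0, 0]},
    {"translation": [-0.168, 0, 0], "delta_rot": [0, 0, 0]},
    {"translation": [-0.168, 0, 0], "delta_rot": [0.05, 0, 0]},
    {"translation": [-0.168, 0, 0], "delta_rot": [0.1, 0, 0]},
    {"translation": [-0.168, 0, 0], "delta_rot": [0.15, 0, 0]},
    {"translation": [-0.168, 0, 0], "delta_rot": [0.2, 0, 0]},
    {"translation": [-0.168, 0, 0], "delta_rot": [0.25, 0, 0]},
    {"translation": [-0.168, 0, 0], "delta_rot": [0.3, 0, 0]},
    {"translation": [-0.168, 0, 0], "delta_rot": [0.35, 0, 0]},
    {"translation": [-0.168, 0, 0], "delta_rot": [0.4, 0, 0]},
    {"translation": [-0.168, 0, 0], "delta_rot": [0.45, 0, 0]},
    {"translation": [-0.168, 0, 0], "delta_rot": [0.48, 0, 0]},
    {"translation": [-0.168, 0, 0], "delta_rot": [0.5, 0, 0]},
    {"translation": [-0.168, 0, 0], "delta_rot": [0.5, 0, 0]},
    {"translation": [-0.168, 0, 0], "delta_rot": [0.5, 0, 0]},
    {"translation": [-0.168, 0, 0], "delta_rot": [0.5, 0, 0]},
  ],
)

```text
clock: 32.83
position: [0.5491, -0.2705, 0.0501]
tcp_rot: [-0.054, 0.705, -0.054, -0.705]
force: [-0.1, -0.2, -2.1]
gripper_width: 0.0255
```

```bash
python3 sync.py; python3 - <<'E'
from h import *
from station import *
for n in("scene","wrist"):
    i=camera_info(n);p,d=camera(n)
    c=p if n=="wrist" else cv2.resize(p[180:330,100:270],None,fx=4,fy=4,interpolation=cv2.INTER_CUBIC)
    cv2.imwrite(f"pics/{n}16.png",c[:,:,::-1])
R=down(np.radians(-98.85))
plan([[.549,-.2715,-.02]],[R])
E
```

```text
32.825 [ 0.54911564 -0.27054755  0.05013943] [-0.09269272 -0.17545552 -2.11857817] jaw -98.76064736900427 tilt 0.03899983658243946
w 4.822722174068771 r 0.42274295924710636 z-z0 -0.0448605664548696
[{"translation": [0.281, 0.004, 0.0], "delta_rot": [0.0, 0.0, 0.0]}]
```

View pics/scene16.png

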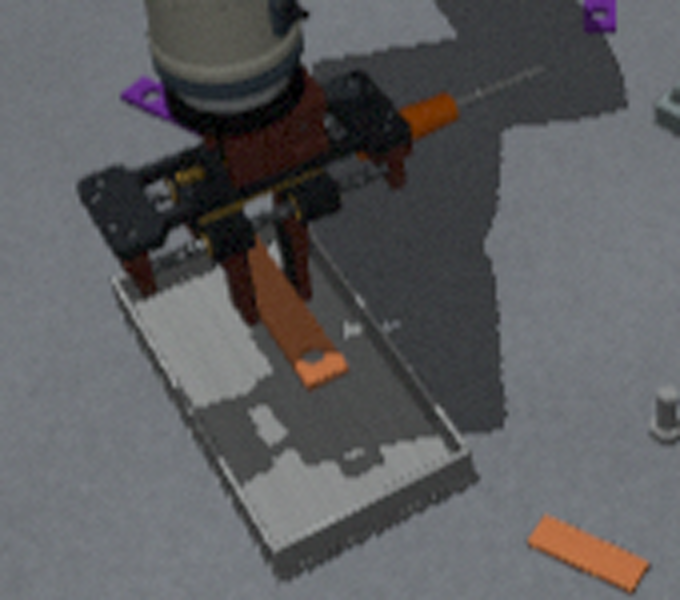

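View pics/wrist16.png

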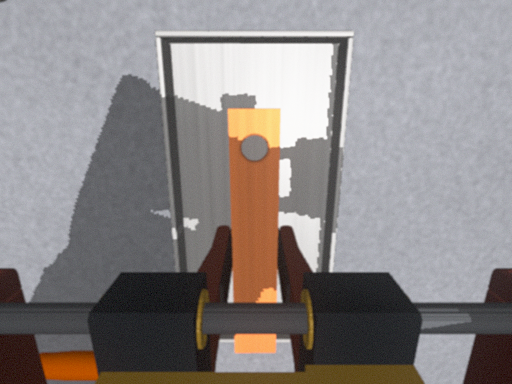

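The bar is aligned with the tray's long axis and clear of the walls all round. I'll lower it in stages.

>>> jog_arm(
  steps=[
    {"translation": [0.06, 0.004, 0], "delta_rot": [0, 0, 0]},
    {"translation": [0.12, 0.004, 0], "delta_rot": [0, 0, 0]},
    {"translation": [0.18, 0.004, 0], "delta_rot": [0, 0, 0]},
    {"translation": [0.23, 0.004, 0], "delta_rot": [0, 0, 0]},
    {"translation": [0.26, 0.004, 0], "delta_rot": [0, 0, 0]},
    {"translation": [0.28, 0.004, 0], "delta_rot": [0, 0, 0]},
    {"translation": [0.28, 0.004, 0], "delta_rot": [0, 0, 0]},
    {"translation": [0.28, 0.004, 0], "delta_rot": [0, 0, 0]},
  ],
)

```text
clock: 33.92
position: [0.5493, -0.2717, -0.0197]
tcp_rot: [-0.054, 0.705, -0.055, -0.705]
force: [-0.3, -0.2, -2.0]
gripper_width: 0.0253
```

```bash
python3 sync.py; python3 - <<'E'
from h import *
from station import *
for n in("scene","wrist"):
    i=camera_info(n);p,d=camera(n);s=read_state()
    P=cloud(i,d);h=cv2.cvtColor(p,cv2.COLOR_RGB2HSV);m=(h[...,0]>4)&(h[...,0]<25)&(h[...,1]>100)&(P[...,2]>.005)&(P[...,2]<.04)&(np.hypot(P[...,0]-.55,P[...,1]+.27)<.09)
    q=P[m];print(n,len(q),np.percentile(q[:,2],[10,50,90]))
    if n=="wrist":
        m=(P[...,2]<.012)&(np.hypot(P[...,0]-.6,P[...,1]+.29)<.06);print("floor",np.median(P[m][:,2]))
        v=d.copy();m=(d>0)&(d<.2)&(np.hypot(P[...,0]-.549,P[...,1]+.2715)<.06)&(h[...,1]>60)&((h[...,0]<4)|(h[...,0]>170))
        print("finger dz",np.percentile(P[m][:,2],[0,1,5])-s["position"][2])
E
```

```text
33.925 [ 0.54927217 -0.27173978 -0.01969368] [-0.31379266 -0.22644792 -2.01305706] jaw -98.80006526388165 tilt 0.0687766141085114
w 4.822280831954868 r 0.42393081658830983 z-z0 -0.11469368100992908
scene 373 [0.02161813 0.0238821  0.02671997]
wrist 9868 [0.02201261 0.02282714 0.02368919]
floor 0.003296100116970012
finger dz [0.03484737 0.03848756 0.04594321]
```

>>> jog_arm(
  steps=[
    {"translation": [0.012, 0, 0], "delta_rot": [0, 0, 0]},
    {"translation": [0.024, 0, 0], "delta_rot": [0, 0, 0]},
    {"translation": [0.034, 0, 0], "delta_rot": [0, 0, 0]},
    {"translation": [0.034, 0, 0], "delta_rot": [0, 0, 0]},
    {"translation": [0.034, 0, 0], "delta_rot": [0, 0, 0]},
  ],
)

```text
clock: 34.65
position: [0.5489, -0.2716, -0.0286]
tcp_rot: [-0.054, 0.705, -0.054, -0.705]
force: [1.3, 0.7, -1.6]
gripper_width: 0.0257
```

```bash
python3 sync.py
```

```text
34.65 [ 0.54893827 -0.27156964 -0.02864857] [ 1.27384076  0.6574435  -1.62756729] jaw -98.8012867375319 tilt 0.03141856785580492
w 4.823078642556276 r 0.4237692906524029 z-z0 -0.12364856571428189
```

>>> jog_arm(
  steps=[
    {"translation": [0.004, 0, 0], "delta_rot": [0, 0, 0]},
    {"translation": [0.004, 0, 0], "delta_rot": [0, 0, 0]},
  ],
)

```text
clock: 34.9
position: [0.5489, -0.2715, -0.0297]
tcp_rot: [-0.054, 0.705, -0.054, -0.705]
force: [0.0, -1.1, -1.5]
gripper_width: 0.0256
```

>>> jog_arm(
  steps=[
    {"translation": [0.003, 0, 0], "delta_rot": [0, 0, 0]},
    {"translation": [0.003, 0, 0], "delta_rot": [0, 0, 0]},
  ],
)

```text
clock: 35.15
position: [0.549, -0.2716, -0.0302]
tcp_rot: [-0.054, 0.705, -0.054, -0.705]
force: [0.0, 0.4, 0.3]
gripper_width: 0.0253
```

The vertical force went from −1.6 to +0.3 N, so there is first contact with the floor. I'll ease the grip and open gently.

>>> jog_arm(
  steps=[
    {"translation": [0, 0, 0], "delta_rot": [0, 0, 0]},
    {"translation": [0, 0, 0], "delta_rot": [0, 0, 0]},
  ],
  force=3,
)

```text
clock: 35.4
position: [0.549, -0.2717, -0.0302]
tcp_rot: [-0.054, 0.705, -0.055, -0.705]
force: [-0.7, 0.6, 2.2]
gripper_width: 0.0257
```

>>> jog_arm(
  steps=[
    {"translation": [0, 0, 0], "delta_rot": [0, 0, 0]},
    {"translation": [0, 0, 0], "delta_rot": [0, 0, 0]},
    {"translation": [0, 0, 0], "delta_rot": [0, 0, 0]},
  ],
  gripper=40,
)

```text
clock: 35.78
position: [0.5493, -0.2719, -0.0302]
tcp_rot: [-0.054, 0.705, -0.055, -0.705]
force: [0.8, -1.6, 1.7]
gripper_width: 0.0398
```

>>> jog_arm(
  steps=[
    {"translation": [-0.05, 0, 0], "delta_rot": [0, 0, 0]},
    {"translation": [-0.15, 0, 0], "delta_rot": [0, 0, 0]},
    {"translation": [-0.3, 0, 0], "delta_rot": [0, 0, 0]},
    {"translation": [-0.5, 0, 0], "delta_rot": [0, 0, 0]},
    {"translation": [-0.5, 0, 0], "delta_rot": [0, 0, 0]},
    {"translation": [-0.5, 0, 0], "delta_rot": [0, 0, 0]},
  ],
)

```text
clock: 36.52
position: [0.5486, -0.2712, 0.0948]
tcp_rot: [0.054, -0.705, 0.054, 0.705]
force: [-1.2, -0.4, -0.0]
gripper_width: 0.0402
```

```bash
python3 sync.py; python3 - <<'E'
from h import *
from station import *
for n in("scene","wrist","top"):
    i=camera_info(n);p,d=camera(n);np.savez(n+"17.npz",p=p,d=d,**i)
    cv2.imwrite(f"pics/{n}17.png",p[:,:,::-1])
    P=cloud(i,d);h=cv2.cvtColor(p,cv2.COLOR_RGB2HSV);m=(h[...,0]>4)&(h[...,0]<25)&(h[...,1]>100)&(P[...,2]>.004)&(P[...,2]<.04)&(np.hypot(P[...,0]-.55,P[...,1]+.27)<.11)
    q=P[m]
    if len(q):
        c,_,vt=np.linalg.svd(q-q.mean(0),full_matrices=False);print(n,len(q),np.percentile(q[:,2],[10,50,90]),q.min(0),q.max(0),cv2.minAreaRect((q[:,:2]*1000).astype(np.float32)),vt[2])
    q=P[(P[...,2]>.116)&(P[...,2]<.13)&(np.hypot(P[...,0]-.56,P[...,1]-.152)<.016)]
    if len(q):print("hub top",np.median(q[:,2]),len(q))
E
```

```text
36.525 [ 0.54855667 -0.27115045  0.09475061] [-1.24904769 -0.41483742 -0.03227902] jaw -98.7976925086974 tilt 0.021130125814766237
w 4.824005482619573 r 0.42336036337525723 z-z0 -0.00024938720198430797
scene 482 [0.00791213 0.01015951 0.0122487 ] [ 0.46943519 -0.29531205  0.00415344] [ 0.62551383 -0.24786409  0.01615216] ((547.5889892578125, -271.3453674316406), (28.560993194580078, 156.72698974609375), 80.57352447509766) [0.00503955 0.01212369 0.99991381]
hub top 0.12336003856246892 69
wrist 3758 [0.00843219 0.0092731  0.01013918] [ 0.47603252 -0.29493687  0.00680915] [ 0.62659811 -0.24876565  0.01166532] ((551.1774291992188, -272.0782470703125), (25.819868087768555, 149.1237335205078), 81.15513610839844) [ 4.30903086e-04 -1.74067910e-03  9.99998392e-01]
top 350 [0.0079487  0.01027468 0.01243994] [ 0.47782463 -0.2875314   0.00518679] [ 0.57802517 -0.25011114  0.01632909] ((528.1344604492188, -269.5194091796875), (26.517107009887695, 101.65887451171875), 81.90071105957031) [-8.25967697e-04 -9.16803054e-03 -9.99957632e-01]
hub top 0.12381513091125812 130
```

View pics/scene17.png

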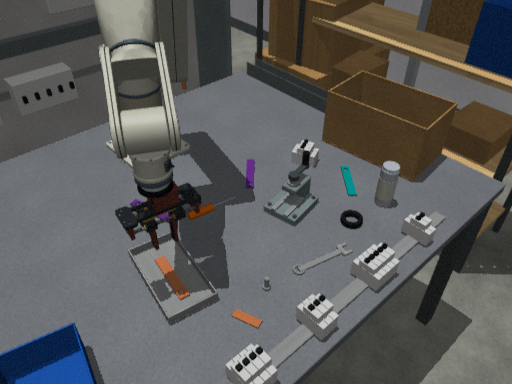

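View pics/wrist17.png

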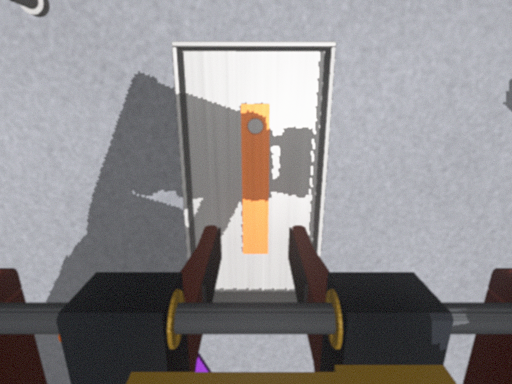

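View pics/top17.png

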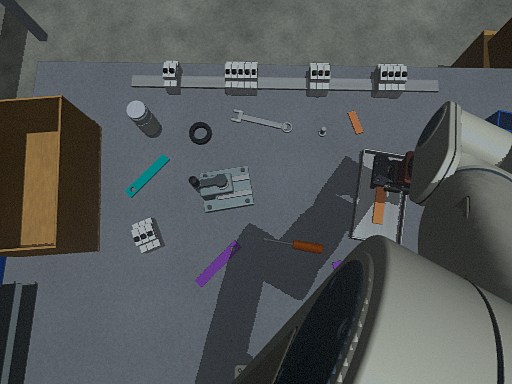

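Bar flat on the tray floor: top 9–10 mm above the table, tilt about 0.002 rad, centre within 2 mm of the tray's centre. The hub has risen 10 mm, the bystanders are in place and the gripper is clear. I'm handing in.

>>> jog_arm(
  steps=[
    {"translation": [0, 0, 0], "delta_rot": [0, 0, 0]},
    {"translation": [0, 0, 0], "delta_rot": [0, 0, 0]},
  ],
)

```text
clock: 36.92
position: [0.5486, -0.2713, 0.0939]
tcp_rot: [0.054, -0.705, 0.054, 0.705]
force: [0.9, 0.3, -0.3]
gripper_width: 0.0406
```

```bash
python3 -c "
from station import *
print(close_job())"
```

```text
the job is handed in; nothing more can be done
None
```

I wound the screw back to its upper stop, drew the bar out, and laid it flat in the tray. The job was handed in at about 37 s, and it reported no verdict.

- **Crank:** I turned it clockwise by about 7.9 rad against 4–5 N of drag. At the stop the force rose to 13 N, about half the limit; I eased off and let go.
- **Bar:** I drew it straight out of the channel with under 2 N at the wrist. I rested it across the tray's walls to regrip it at its middle near the fingertips, then lowered it until it touched the floor and released it.
- **Last checks:** The bar lies flat with a tilt of about 0.002 rad, its underside about 4 mm above the table and its centre within about 2 mm of the tray's centre. The hub stands about 10 mm above its starting height, the bystanders look unmoved in the last pictures, and the gripper is clear.

**What disagreed:**
- **Fingertips:** The visible tips are about 34 mm behind the reported TCP. The first close on the grip therefore missed above it, and I corrected every later height for this.
- **Commanded pose:** My tracked commanded pose drifted by 1–2 mm over many short moves, so I resynced it to the measured pose.

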